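# Hang the packing plates on the hook, widest at the back

### The arm

A 6-joint arm with a two-finger parallel gripper is mounted at the origin on the work surface. World frame = base frame: x ahead of the robot, y to its left, z up, the work surface at z = 0. Lengths are in m, angles in rad, forces in N, time in s.
With the tool pointing down it reaches from about 0.25 to 0.725 m from the base axis. Payload 9.7 kg.
Tool frame: the origin (TCP) lies midway between the tips of the shut fingers; the grasp point (between the pads) lies 19 mm behind it (env.pinch_z is the distance from the TCP to the grasp point, in m); z points along the fingers, y is the line along which they close (so a half turn about z gives the same grasp; the last joint's range is limited). The gripper opens to 85 mm and grips with 20 to 120 N. Pads are 22 mm wide; open, the fingers measure 114 mm over their backs; the gripper's body (76 mm by 85 mm) begins 54 mm behind the grasp point. The pads swing forward as they close: fully open they stand 13 mm farther back than shut.
Start: joints at [1.257, 0.087, 0.176, 1.66, 0, 1.571], TCP at [0.17, 0.523, 0.231] pointing down, gripper open.
Joint ranges: [-3.13, 3.13], [-0.85, 1.81], [-1.15, 1.24], [-2.2, 2.28], [-1.44, 1.52], [-3.14, 3.14]. Speed limits (rad/s): [2.22, 2.22, 2.57, 3.14, 3.14, 3.14].

### API

Orientations are given as a 3x3 rotation matrix whose columns are the frame's x, y, z axes.
In Python, from cell import env gives the robot as it stands.
- The arm moves only by the tool move_arm, never from a script. Its argument "moves" is a list of rows, each an object of numbers: "tx", "ty", "tz": the shift along the tool's x, y, z scaled (see below); "ax", "ay", "az": the turn, a rotation vector about the tool's x, y, z scaled (see below); "gripper": the opening, from 0 (shut) to 1 (fully open). A call has 1 to 10 rows; each row is the pose to reach, as a shift and turn from the pose commanded when the call began, along the tool's axes at that moment; what a row does not reach only later rows make up. The controller multiplies each number of a shift by 500 mm and each number of a turn by 90 degrees. A row lasts 1/12 s, in which the tool goes at most 41.7 mm and 7.16 degrees, less where a joint would pass 70% of its speed; a pose out of reach is approached as far as the arm can. A call with a number of a shift or a turn outside -1 to 1 is refused whole. A call with a gripper value outside its range is refused whole. The fingers move at their own pace and stop on an object; "newtons" is the grip in N (left out, the last holds). Time passes only in rows, so rows that repeat a pose let the fingers close. It gives the time, the measured TCP pose, the force, the opening and the grip force at its end, in the units of the state.
- env.get_obs(): the state, without advancing time (a new reading comes with each control period).
- env.get_image(name): name is "scene" or "top" or "wrist"; returns the picture (420x560x3 uint8, blue, green, red); there is no depth.
- env.camera_info(name): a dict with "intrinsics" (3x3 intrinsics, pixels), "camera_from_world" (4x4, takes a point from world to camera coordinates). Camera axes: x right, y up, looking along -z (the intrinsics and any distortion apply to the point x, -y, -z); pixel columns grow to the right and rows downward; lengths in m; the calibration is good to about 2 mm. A picture is of the moment at which its call begins: read the wrist's pose just before it. camera_info takes no time and is no camera call; for the wrist camera it gives the pose at the moment of the call.
- env.close_job(): hands the job in; it is judged then, once.
The state is a dict: "t": time; "joint_pos": joint angles; "qd": joint speeds; "joint_torque": joint torques, N m; "tool_pos": TCP position; "tcp_rot": TCP orientation; "ft_force": force on the tool from outside, world axes, zero at the start; "wrist_torque": the same for the moment, N m; "gripper_width": opening from 0.0 (shut) to 1.0 (fully open); "gripper_force": force on a finger pad.
Only numpy, scipy, OpenCV 4.12 (cv2) and the standard library are available. Lean on these libraries where they do the work, as an engineer would, in place of code of your own. Each camera call takes 0.05 s, during which the arm holds its last target. There are 200 camera calls.

### The job

Put the set of aluminium packing plates away on the hook by their holes: first the widest (blue), slid along the bar until it sits flush against the brass stop disc, then the middle one (yellow) flush against it, then the narrowest (red) flush in front, seating each before you hang the next. Set them on the bar gently and feel for the contact when you slide them home: the stop disc is only nipped on the bar and must not be shoved along. Leave the plain plate in the rack and everything else on the bench where it is, and let the plates hang freely.

Things in the scene. Friction and masses are not known exactly. Their poses are not given: they have to be found in the camera images.
- wide_plate_center (a point): centre (half-way up and through) of the wide packing plate: aluminium, 60 mm wide (y), 110 mm tall (z), 12 mm thick (x), both faces alike, top 12 mm painted blue, about 200 g (may differ by a quarter). Starts upright in a rack slot, its foot 8 mm above the bench. Hung on the bar, this point is 26 mm below the bar's axis
- middle_plate_center (a point): centre (half-way up and through) of the middle packing plate: aluminium, 50 mm wide (y), 100 mm tall (z), 12 mm thick (x), both faces alike, top 12 mm painted yellow, about 150 g (may differ by a quarter). Starts upright in a rack slot, its foot 8 mm above the bench. Hung on the bar, this point is 21 mm below the bar's axis
- narrow_plate_center (a point): centre (half-way up and through) of the narrow packing plate: aluminium, 40 mm wide (y), 90 mm tall (z), 12 mm thick (x), both faces alike, top 12 mm painted red, about 110 g (may differ by a quarter). Starts upright in a rack slot, its foot 8 mm above the bench. Hung on the bar, this point is 16 mm below the bar's axis
- wide_plate: the wide plate's frame: origin at the middle of its foot, x through the thickness, y across the width, z up. Its hanging hole goes through along x on the centre line, 20 mm wide, from 22 to 60 mm below the top edge; its upper 10 mm narrow at 45 degrees to a point, like a gable, so it centres itself. Hung on the 10 mm bar, the bar's axis is 29 mm below the top edge
- middle_plate: the middle plate's frame: origin at the middle of its foot, x through the thickness, y across the width, z up. Its hanging hole goes through along x on the centre line, 20 mm wide, from 22 to 60 mm below the top edge; its upper 10 mm narrow at 45 degrees to a point, like a gable, so it centres itself. Hung on the 10 mm bar, the bar's axis is 29 mm below the top edge
- narrow_plate: the narrow plate's frame: origin at the middle of its foot, x through the thickness, y across the width, z up. Its hanging hole goes through along x on the centre line, 20 mm wide, from 22 to 60 mm below the top edge; its upper 10 mm narrow at 45 degrees to a point, like a gable, so it centres itself. Hung on the 10 mm bar, the bar's axis is 29 mm below the top edge
- hook_stand: grey steel hook stand bolted to the bench, origin under the centre of its 120 mm square foot; x runs from the hook's free end towards the upright, z up. A 30 mm square upright, 210 mm tall, carries a level round steel bar 10 mm thick, its axis 190 mm above the bench, running from the upright to -x
- hook_root (a point): where the bar's axis meets the upright's centre line. A brass stop disc, 40 mm across, 4 mm thick, on a small dark collar, sits on the bar: its face towards the free end is somewhere 40 to 68 mm from this point. Its place is not measured: find it by touch. The collar holds by friction and slides along the bar if pushed with more than about 20 N
- hook_tip (a point): free end of the hook, level with the bar's axis, 150 mm from hook_root, frame as the stand's. The last 10 mm of the bar bend up: this lip, 10 mm wide, rises to 17 mm above the bar's axis and ends 5 mm beyond this point. A plate must pass over it with the lip inside its hole
- rack: fixed oak rack 182 mm long (x), 86 mm wide (y), 34 mm tall, origin under its centre; four slots across it, 15 mm wide, 45 mm apart along x, their floor 8 mm above the bench; it holds the three plates and the plain plate in any order
- plain_plate: dark steel plate without a hole, 55 x 95 x 12 mm, standing in the rack, origin at its foot: not wanted
- file: flat file lying on the bench, 350 mm long with a wooden handle
- hammer: hammer lying on the bench
- wrench: wrench lying on the bench
- oil_bottle: clear squeeze bottle, 150 mm tall
- paint_tin: paint tin, 110 mm tall
- bar_offcut: square steel bar offcut, 110 x 25 x 25 mm
Not all that is in view belongs to the job. Leave any purple look-alike of the wide_plate alone.

How it is judged:
By the outcome, as a careful person would: the job done as asked, in the order asked, and still so for the second after the job is handed in, with the robot touching nothing.
It also fails if it takes over 72 s, if anything falls off the work surface, if the arm or the gripper's body presses on something with over 40 N, if the wrist force passes 120 N, or if a joint passes its speed limit or range.

## Working session

There is one attempt and no reset: what is moved stays moved. The work goes in short steps, Python scripts to look and compute and a tool call to move; the robot and the scene stay as the last step left them, time stands still between calls to the robot, and variables do not carry over. Pictures are saved under pics/ and viewed, at most 10 in all, crops included, and the job is handed in when it is done.

Besides the shell and the picture viewer there is one more tool, called after "Emit:" as a command line: name --argument value ..., lists and objects as JSON in quotes. move_arm: Moves the arm, as the interface text tells. Shifts and turns lie within -1 to 1; 1 stands for 500 mm of shift or 90 degrees of turn. Its arguments: {"type":"object","properties":{"moves":{"type":"array"},"newtons":{"type":"number"}},"required":["moves"]}

```bash
ls; mkdir -p pics; python3 - <<'E'
from cell import env
import cv2,numpy as np
o=env.get_obs(); print({k:np.round(v,3).tolist() for k,v in o.items()}, env.pinch_z)
for n in("scene","top"):
    cv2.imwrite(f"pics/{n}0.png",env.get_image(n)); print(n,env.camera_info(n))
E
```

```text
pics
{'t': 0.0, 'joint_pos': [1.257, 0.087, 0.175, 1.66, 0.0, 1.571], 'qd': [0.001, 0.0, -0.001, -0.0, 0.0, -0.001], 'joint_torque': [0.002, -52.038, 46.481, 0.016, 0.0, 0.0], 'tool_pos': [0.17, 0.523, 0.231], 'tcp_rot': [[-0.951, 0.309, -0.0], [0.309, 0.951, -0.001], [0.0, -0.001, -1.0]], 'ft_force': [-0.095, -0.909, 0.692], 'wrist_torque': [0.012, 0.037, -0.045], 'gripper_force': 0.0, 'gripper_width': 1.004} 0.0187
scene {'intrinsics': array([[410.20055199,   0.        , 282.78672837],
       [  0.        , 410.20055199, 208.69436206],
       [  0.        ,   0.        ,   1.        ]]), 'camera_from_world': array([[ 0.27134811,  0.9624204 ,  0.01082481, -0.18707914],
       [-0.76378328,  0.20847282,  0.61087984,  0.33586807],
       [ 0.58566655, -0.1740289 ,  0.79164932, -1.46515983],
       [ 0.        ,  0.        ,  0.        ,  1.        ]])}
top {'intrinsics': array([[508.77265886,   0.        , 276.45372219],
       [  0.        , 508.77265886, 212.43444141],
       [  0.        ,   0.        ,   1.        ]]), 'camera_from_world': array([[ 2.26235124e-02, -9.99622215e-01,  1.56078169e-02,
        -1.24984053e-03],
       [ 9.98999169e-01,  2.32064439e-02,  3.82376852e-02,
        -5.42716521e-01],
       [-3.85854415e-02,  1.47271253e-02,  9.99146774e-01,
        -1.55707539e+00],
       [ 0.00000000e+00,  0.00000000e+00,  0.00000000e+00,
         1.00000000e+00]])}
```

View pics/scene0.png

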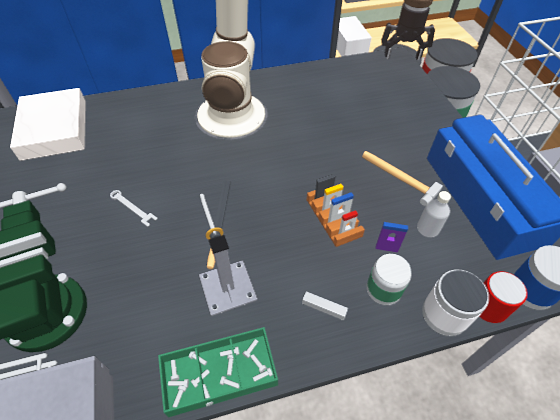

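View pics/top0.png

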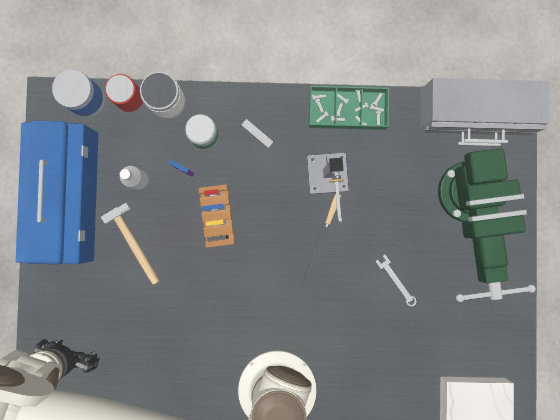

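The scene shows the hook stand at about (225,270) and the rack at (335,210), with a separate purple look-alike at (392,236). In the top view the rack runs, from far to near: red (211,191), blue (213,207), yellow (214,222), dark plain (217,238). The purple plate is off the rack at (180,168), so the blue one in the rack is the one wanted. I'll enlarge both to confirm that and to measure.

```bash
python3 - <<'E'
import cv2,numpy as np
t=cv2.imread("pics/top0.png"); s=cv2.imread("pics/scene0.png")
r=lambda im,x,y,w,h,k:cv2.resize(im[y:y+h,x:x+w],None,fx=k,fy=k,interpolation=cv2.INTER_CUBIC)
a=r(t,190,175,50,75,8); b=r(t,300,150,50,75,8)
cv2.imwrite("pics/c1.png",np.hstack([a,b]))
a=r(s,185,180,80,120,5); b=r(s,300,165,80,120,5)
cv2.imwrite("pics/c2.png",np.hstack([a,b]))
E
```

```text
(no output)
```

View pics/c1.png

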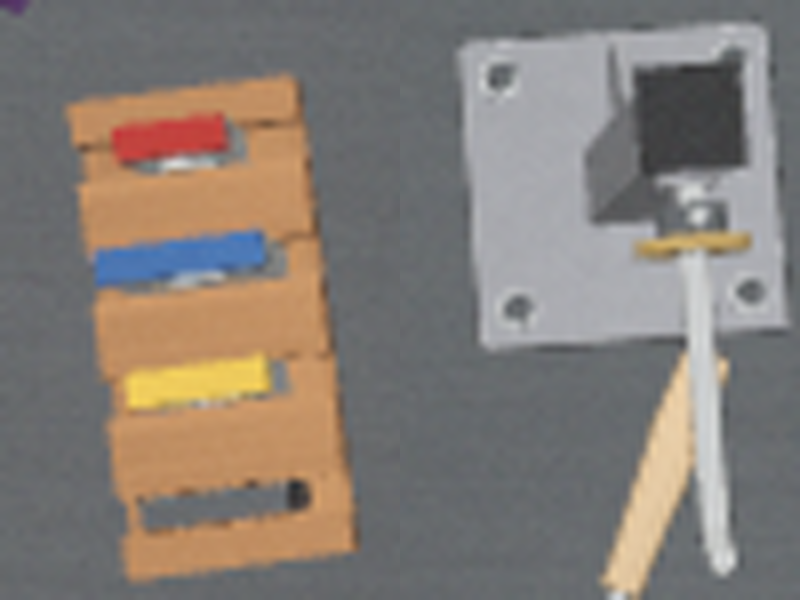

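View pics/c2.png

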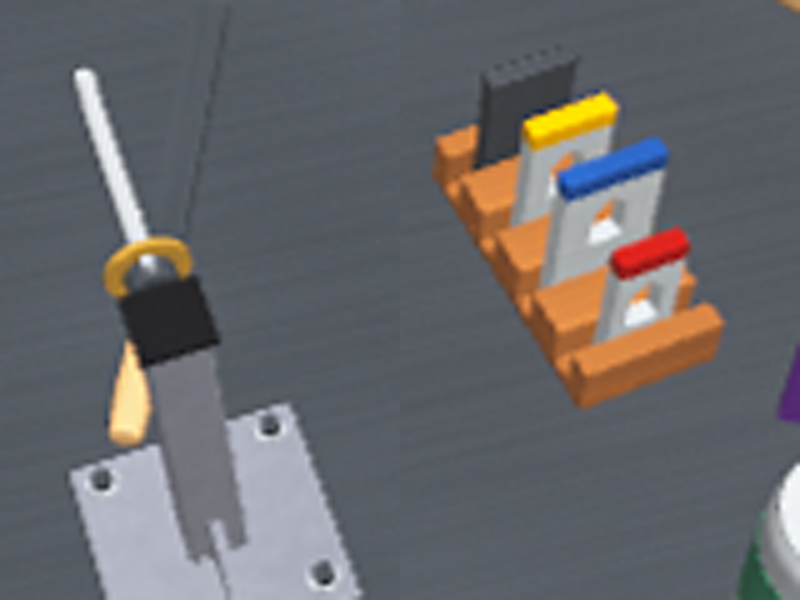

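The crops confirm it. In the rack, far to near, stand red, blue, yellow and the dark plain plate, and the first three have holes. Purple is only the separate look-alike off the rack. In c1 the disc is at (693,243), the bar tip at (723,565), and the upright top's corners are (635,68), (740,62), (745,160), (640,172).

```bash
cat > h.py <<'E'
import numpy as np, cv2
from cell import env
def cam(n):
    c=env.camera_info(n); return c["intrinsics"],c["camera_from_world"]
def proj(c,P):
    K,T=c; p=T[:3,:3]@np.asarray(P,float)+T[:3,3]; q=K@np.array([p[0],-p[1],-p[2]]); return q[:2]/q[2]
def onz(c,uv,z):
    K,T=c; d=np.linalg.inv(K)@np.array([*uv,1.]); d=T[:3,:3].T@np.array([d[0],-d[1],-d[2]])
    o=-T[:3,:3].T@T[:3,3]; return o+d*(z-o[2])/d[2]
E
python3 - <<'E'
from h import *
np.set_printoptions(precision=4,suppress=True)
t,s=cam("top"),cam("scene")
im=cv2.imread("pics/top0.png"); si=cv2.imread("pics/scene0.png")
def cen(im,roi,lo,hi):
    x,y,w,h=roi; m=cv2.inRange(cv2.cvtColor(im[y:y+h,x:x+w],cv2.COLOR_BGR2HSV),lo,hi)
    M=cv2.moments(m,True); r=cv2.minAreaRect(cv2.findNonZero(m)); return (M['m10']/M['m00']+x,M['m01']/M['m00']+y),r[1:]
C={'blue':((100,120,80),(125,255,255),.118),'yel':((22,140,120),(35,255,255),.108),'red':((170,120,80),(180,255,255),.098)}
for k,(lo,hi,z) in C.items():
    c,r=cen(im,(195,180,45,70),lo,hi); P=onz(t,c,z)
    c2,_=cen(si,(300,165,75,85),lo,hi); Q=onz(s,c2,z-.004)
    print(k,c,r,P,'scene',Q)
f=lambda x,y:(300+(x-400)/8-.5+.5/8,150+y/8-.5+.5/8)
g=lambda x,y:(190+x/8-.47,175+y/8-.47)
for n,p,z in [('tip',(723,565),.205),('disc',(693,243),.19),('barnear',(692,265),.195),('barfar',(713,520),.195)]: print(n,onz(t,f(*p),z))
U=[onz(t,f(*p),.21) for p in[(635,68),(740,62),(745,160),(640,172)]]; print('upr',np.array(U),np.mean(U,0))
F=[onz(t,f(*p),.01) for p in[(460,45),(768,25),(785,325),(482,350)]]; print('foot',np.array(F),np.mean(F,0))
R=[onz(t,g(*p),.034) for p in[(68,105),(298,75),(355,548),(130,580)]]; print('rack',np.array(R),np.mean(R,0))
h=lambda x,y:(185+x/5-.4,180+y/5-.4)
print('scene tip',onz(s,h(85,72),.205)); U=[onz(s,h(*p),.21) for p in[(120,303),(200,277),(218,338),(140,365)]]; print(np.array(U),np.mean(U,0))
E
```

```text
blue (211.9878048780488, 206.8292682926829) ((3.8450767993927, 20.46573257446289), 82.87498474121094) [0.5502 0.1978 0.118 ] scene [0.5496 0.2024 0.114 ]
yel (214.07142857142858, 222.4142857142857) ((3.945575714111328, 17.261892318725586), 80.53767395019531) [0.5059 0.1917 0.108 ] scene [0.5039 0.1955 0.104 ]
red (217.0, 193.0) ((0.0, 0.0), 0.0) [0.5917 0.1866 0.098 ] scene [0.5903 0.228  0.094 ]
tip [ 0.5181 -0.1579  0.205 ]
disc [ 0.6285 -0.1477  0.19  ]
barnear [ 0.6205 -0.1469  0.195 ]
barfar [ 0.5336 -0.1556  0.195 ]
upr [[ 0.6853 -0.1244  0.21  ]
 [ 0.6882 -0.1599  0.21  ]
 [ 0.655  -0.1622  0.21  ]
 [ 0.65   -0.1268  0.21  ]] [ 0.6696 -0.1433  0.21  ]
foot [[ 0.7222 -0.0796  0.01  ]
 [ 0.733  -0.199   0.01  ]
 [ 0.6166 -0.2076  0.01  ]
 [ 0.6041 -0.0905  0.01  ]] [ 0.669  -0.1442  0.01  ]
rack [[0.6114 0.251  0.034 ]
 [0.6249 0.1643 0.034 ]
 [0.4462 0.1381 0.034 ]
 [0.4322 0.2226 0.034 ]] [0.5286 0.194  0.034 ]
scene tip [ 0.5161 -0.1537  0.205 ]
[[ 0.6536 -0.1592  0.21  ]
 [ 0.6494 -0.1233  0.21  ]
 [ 0.6824 -0.1218  0.21  ]
 [ 0.6869 -0.1562  0.21  ]] [ 0.6681 -0.1401  0.21  ]
```

```bash
cat >> h.py <<'E'
from scipy.spatial.transform import Rotation as Ro
def rel(P,yaw=None):
    "normalised move from the present pose to TCP P, tool down, tool x = minus the x axis at yaw (deg)"
    o=env.get_obs(); R=np.array(o["tcp_rot"]); d=R.T@(np.array(P)-o["tool_pos"])/.5
    a=np.zeros(3)
    if yaw is not None:
        y=np.radians(yaw); c,s=np.cos(y),np.sin(y); Rt=np.array([[-c,-s,0],[-s,c,0],[0,0,-1.]])
        a=np.degrees(Ro.from_matrix(R.T@Rt).as_rotvec())/90
    print("t",np.round(d,3),"a",np.round(a,3),"now",np.round(o["tool_pos"],4),"yaw",round(np.degrees(np.arctan2(-R[0,1],R[1,1])),2),"F",np.round(o["ft_force"],2),"w",round(o["gripper_width"],3),round(o["t"],2))
E
python3 -c "
from h import *
rel([.55,.2,.25],8.6)"
```

```text
t [-0.923 -0.38  -0.038] a [-0.001 -0.    -0.295] now [0.1697 0.5229 0.2307] yaw -17.98 F [-0.36  0.66 -0.15] w 1.001 0.1
```

Emit:
move_arm --moves '[{"tx":-0.92,"ty":-0.38,"tz":-0.04,"az":-0.296},{"tx":-0.92,"ty":-0.38,"tz":-0.04,"az":-0.296},{"tx":-0.92,"ty":-0.38,"tz":-0.04,"az":-0.296},{"tx":-0.92,"ty":-0.38,"tz":-0.04,"az":-0.296},{"tx":-0.92,"ty":-0.38,"tz":-0.04,"az":-0.296},{"tx":-0.92,"ty":-0.38,"tz":-0.04,"az":-0.296},{"tx":-0.92,"ty":-0.38,"tz":-0.04,"az":-0.296},{"tx":-0.92,"ty":-0.38,"tz":-0.04,"az":-0.296},{"tx":-0.92,"ty":-0.38,"tz":-0.04,"az":-0.296},{"tx":-0.92,"ty":-0.38,"tz":-0.04,"az":-0.296}]'

```text
validation failed for argument at $.mo...
```

Emit:
move_arm --moves '[{"tx":-0.92,"ty":-0.38,"tz":-0.04,"ax":0,"ay":0,"az":-0.296,"gripper":1},{"tx":-0.92,"ty":-0.38,"tz":-0.04,"ax":0,"ay":0,"az":-0.296,"gripper":1}]'

```text
t: 0.27
tool_pos: [0.228, 0.4733, 0.2335]
tcp_rot: [[-0.997, 0.075, -0.001], [0.075, 0.997, -0.001], [0.001, -0.001, -1.0]]
ft_force: [0.4, -0.6, 0.1]
gripper_width: 0.998
gripper_force: 0.0
```

```bash
python3 -c "
from h import *
rel([.55,.2,.25],8.6)"
```

```text
t [-0.683 -0.497 -0.033] a [-0.001 -0.    -0.143] now [0.228  0.4733 0.2335] yaw -4.3 F [ 0.43 -0.59  0.05] w 0.998 0.27
```

Emit:
move_arm --moves '[{"tx":-0.68,"ty":-0.5,"tz":-0.033,"ax":0,"ay":0,"az":-0.14,"gripper":1},{"tx":-0.68,"ty":-0.5,"tz":-0.033,"ax":0,"ay":0,"az":-0.14,"gripper":1},{"tx":-0.68,"ty":-0.5,"tz":-0.033,"ax":0,"ay":0,"az":-0.14,"gripper":1},{"tx":-0.68,"ty":-0.5,"tz":-0.033,"ax":0,"ay":0,"az":-0.14,"gripper":1},{"tx":-0.68,"ty":-0.5,"tz":-0.033,"ax":0,"ay":0,"az":-0.14,"gripper":1},{"tx":-0.68,"ty":-0.5,"tz":-0.033,"ax":0,"ay":0,"az":-0.14,"gripper":1},{"tx":-0.68,"ty":-0.5,"tz":-0.033,"ax":0,"ay":0,"az":-0.14,"gripper":1},{"tx":-0.68,"ty":-0.5,"tz":-0.033,"ax":0,"ay":0,"az":-0.14,"gripper":1},{"tx":-0.68,"ty":-0.5,"tz":-0.033,"ax":0,"ay":0,"az":-0.14,"gripper":1},{"tx":-0.68,"ty":-0.5,"tz":-0.033,"ax":0,"ay":0,"az":-0.14,"gripper":1}]'

```text
t: 1.1
tool_pos: [0.5398, 0.2012, 0.2503]
tcp_rot: [[-0.991, -0.136, -0.0], [-0.136, 0.991, -0.0], [0.0, 0.0, -1.0]]
ft_force: [0.3, 1.2, 0.1]
gripper_width: 0.998
gripper_force: 0.0
```

```bash
python3 - <<'E'
from h import *
rel([.55,.2,.25],8.6)
c=cam("wrist"); im=env.get_image("wrist"); cv2.imwrite("pics/w1.png",im)
print(c)
E
```

```text
t [-0.02  -0.005  0.001] a [ 0.    -0.    -0.009] now [0.5398 0.2012 0.2503] yaw 7.83 F [0.34 1.16 0.09] w 0.998 1.1
(array([[327.1087436 ,   0.        , 280.71179717],
       [  0.        , 327.1087436 , 206.61617572],
       [  0.        ,   0.        ,   1.        ]]), array([[-1.37284272e-01,  9.90531475e-01, -6.53045848e-04,
        -1.24264741e-01],
       [-9.38953994e-01, -1.30345724e-01, -3.18395021e-01,
         5.79266896e-01],
       [-3.15465412e-01, -4.30974487e-02,  9.47957902e-01,
        -2.20836085e-01],
       [ 0.00000000e+00,  0.00000000e+00,  0.00000000e+00,
         1.00000000e+00]]))
```

View pics/w1.png

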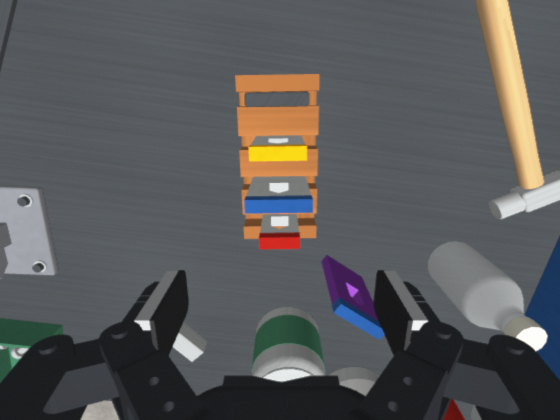

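The wrist view shows yellow at (278,153), blue at (279,205) and red at (280,241) in the rack. The purple look-alike stands apart at (350,295). I'll refine the plate positions from the band edges.

```bash
python3 - <<'E'
from h import *
np.set_printoptions(precision=4,suppress=True)
c=cam("wrist"); im=cv2.imread("pics/w1.png")
hsv=cv2.cvtColor(im,cv2.COLOR_BGR2HSV)
for k,lo,hi,z,box in[('blue',(100,150,60),(125,255,255),.118,(190,216)),('yel',(22,150,100),(35,255,255),.108,(140,165)),('red',(0,200,90),(4,255,255),.098,(228,252))]:
    m=np.zeros(hsv.shape[:2],np.uint8); m[box[0]:box[1],235:325]=cv2.inRange(hsv,lo,hi)[box[0]:box[1],235:325]
    m=cv2.morphologyEx(m,cv2.MORPH_OPEN,np.ones((3,3)))
    v=np.where(m.sum(1)/255>30)[0]; u=np.where(m.sum(0)/255>4)[0]
    A=[onz(c,(u0,v.max()+.5),z) for u0 in(u.min()-.5,u.max()+.5)]; B=onz(c,(u.mean(),v.min()-.5),z-.012)
    print(k,v.min(),v.max(),u.min(),u.max(),'far edge',A[0],A[1],'w',np.linalg.norm(A[0]-A[1]),'ctr',(A[0]+A[1])/2-.006*np.array([.989,.15,0]),'near+6',B+.006*np.array([.989,.15,0]))
E
```

```text
blue 197 211 245 311 far edge [0.5619 0.1656 0.118 ] [0.5539 0.2247 0.118 ] w 0.059646596738814395 ctr [0.552  0.1942 0.118 ] near+6 [0.5536 0.1945 0.106 ]
yel 146 160 249 306 far edge [0.5179 0.1636 0.108 ] [0.5111 0.214  0.108 ] w 0.05083292989802129 ctr [0.5086 0.1879 0.108 ] near+6 [0.5092 0.1881 0.096 ]
red 234 247 260 298 far edge [0.605  0.1826 0.098 ] [0.5997 0.2209 0.098 ] w 0.03868901085637424 ctr [0.5964 0.2009 0.098 ] near+6 [0.5985 0.2013 0.086 ]
```

```bash
python3 -c "
from h import *
rel([.546,.194,.14],8.4)"
```

```text
t [-0.003 -0.006  0.219] a [-0.002  0.    -0.009] now [0.5441 0.1969 0.2493] yaw 7.62 F [-2.17 -4.21 -2.77] w 0.998 1.15
```

Emit:
move_arm --moves '[{"tx":0.0,"ty":0.0,"tz":0.2,"ax":0,"ay":0,"az":-0.008,"gripper":1},{"tx":0.0,"ty":0.0,"tz":0.2,"ax":0,"ay":0,"az":-0.008,"gripper":1},{"tx":0.0,"ty":0.0,"tz":0.2,"ax":0,"ay":0,"az":-0.008,"gripper":1},{"tx":0.0,"ty":0.0,"tz":0.2,"ax":0,"ay":0,"az":-0.008,"gripper":1},{"tx":0.0,"ty":0.0,"tz":0.2,"ax":0,"ay":0,"az":-0.008,"gripper":1}]'

```text
t: 1.57
tool_pos: [0.5381, 0.2028, 0.1501]
tcp_rot: [[-0.989, -0.149, -0.002], [-0.149, 0.989, -0.001], [0.002, -0.0, -1.0]]
ft_force: [0.5, 1.3, 0.8]
gripper_width: 1.003
gripper_force: 0.0
```

```bash
python3 - <<'E'
from h import *
np.set_printoptions(precision=4,suppress=True)
rel([.5435,.197,.083],8.4)
c=cam("wrist"); im=env.get_image("wrist")
rel([.5435,.197,.083],8.4)
cv2.imwrite("pics/w2.png",im)
hsv=cv2.cvtColor(im,cv2.COLOR_BGR2HSV)
for k,lo,hi,z in[('blue',(100,150,60),(125,255,255),.118),('yel',(22,150,100),(35,255,255),.108)]:
    pc=proj(c,[.549,.198,.118] if k=='blue' else [.505,.192,.108]); print(k,'pred',pc)
    m=cv2.inRange(hsv,lo,hi); n,l,st,ce=cv2.connectedComponentsWithStats(m)
    i=1+np.argmin(np.hypot(*(ce[1:]-pc).T)+1e3*(st[1:,4]<100)); x,y,w,h=st[i,:4]; print(x,y,w,h)
    A=onz(c,(x-.5,y+h-.5),z),onz(c,(x+w-.5,y+h-.5),z)
    print('w',np.linalg.norm(A[0]-A[1]),'ctr',(A[0]+A[1])/2-.006*np.array([.989,.15,0]))
E
```

```text
t [-0.009 -0.013  0.134] a [-0.    -0.001  0.002] now [0.5381 0.2028 0.1501] yaw 8.56 F [0.5  1.26 0.81] w 1.003 1.57
t [-0.007 -0.014  0.138] a [0.    0.001 0.002] now [0.5389 0.2032 0.1517] yaw 8.57 F [ 0.79 -0.58  0.53] w 0.999 1.62
blue pred [271.2985 261.4927]
223 245 102 26
w 0.061767035731323534 ctr [0.5489 0.1993 0.118 ]
yel pred [272.2187 185.483 ]
230 171 87 24
w 0.05141363043754287 ctr [0.5044 0.1923 0.108 ]
```

Emit:
move_arm --moves '[{"tx":-0.007,"ty":-0.011,"tz":0.06,"ax":0,"ay":0,"az":0.0,"gripper":1},{"tx":-0.007,"ty":-0.011,"tz":0.12,"ax":0,"ay":0,"az":0.0,"gripper":1},{"tx":-0.007,"ty":-0.011,"tz":0.136,"ax":0,"ay":0,"az":0.0,"gripper":1},{"tx":-0.007,"ty":-0.011,"tz":0.136,"ax":0,"ay":0,"az":0.0,"gripper":1},{"tx":-0.007,"ty":-0.011,"tz":0.136,"ax":0,"ay":0,"az":0.0,"gripper":1},{"tx":-0.007,"ty":-0.011,"tz":0.136,"ax":0,"ay":0,"az":0.0,"gripper":0.4},{"tx":-0.007,"ty":-0.011,"tz":0.136,"ax":0,"ay":0,"az":0.0,"gripper":0.4},{"tx":-0.007,"ty":-0.011,"tz":0.136,"ax":0,"ay":0,"az":0.0,"gripper":0.4}]' --newtons 40

```text
t: 2.28
tool_pos: [0.5439, 0.1987, 0.0848]
tcp_rot: [[-0.989, -0.149, 0.003], [-0.149, 0.989, 0.001], [-0.003, 0.001, -1.0]]
ft_force: [-0.9, 0.7, 4.6]
gripper_width: 0.695
gripper_force: 42.1
```

```bash
python3 - <<'E'
from h import *
rel([.543,.198,.083],8.4)
E
```

```text
t [ 0.002 -0.001  0.004] a [0.001 0.002 0.002] now [0.5439 0.1987 0.0848] yaw 8.57 F [-0.91  0.66  4.59] w 0.695 2.28
```

Emit:
move_arm --moves '[{"tx":0,"ty":0,"tz":-0.03,"ax":0,"ay":0,"az":0.0,"gripper":0.4},{"tx":0,"ty":0,"tz":-0.09,"ax":0,"ay":0,"az":0.0,"gripper":0.4},{"tx":0,"ty":0,"tz":-0.15,"ax":0,"ay":0,"az":0.0,"gripper":0.4},{"tx":0,"ty":0,"tz":-0.21,"ax":0,"ay":0,"az":0.0,"gripper":0.4},{"tx":0,"ty":0,"tz":-0.246,"ax":0,"ay":0,"az":0.0,"gripper":0.4},{"tx":0,"ty":0,"tz":-0.246,"ax":0,"ay":0,"az":0.0,"gripper":0.4}]'

```text
t: 2.78
tool_pos: [0.5443, 0.1986, 0.211]
tcp_rot: [[-0.989, -0.149, 0.007], [-0.149, 0.989, 0.003], [-0.007, 0.002, -1.0]]
ft_force: [0.7, 0.0, -1.0]
gripper_width: 0.689
gripper_force: 44.6
```

```bash
python3 - <<'E'
from h import *
rel([.480,-.160,.2075],5.5)
E
```

```text
t [ 0.234 -0.69   0.004] a [0.001 0.005 0.034] now [0.5443 0.1986 0.211 ] yaw 8.56 F [ 0.73  0.03 -1.01] w 0.689 2.78
```

Emit:
move_arm --moves '[{"tx":0.02,"ty":-0.05,"tz":0,"ax":0,"ay":0,"az":0.01,"gripper":0.4},{"tx":0.05,"ty":-0.13,"tz":0,"ax":0,"ay":0,"az":0.02,"gripper":0.4},{"tx":0.08,"ty":-0.21,"tz":0,"ax":0,"ay":0,"az":0.034,"gripper":0.4},{"tx":0.11,"ty":-0.29,"tz":0,"ax":0,"ay":0,"az":0.034,"gripper":0.4},{"tx":0.14,"ty":-0.37,"tz":0,"ax":0,"ay":0,"az":0.034,"gripper":0.4},{"tx":0.17,"ty":-0.45,"tz":0,"ax":0,"ay":0,"az":0.034,"gripper":0.4},{"tx":0.2,"ty":-0.53,"tz":0,"ax":0,"ay":0,"az":0.034,"gripper":0.4},{"tx":0.22,"ty":-0.61,"tz":0,"ax":0,"ay":0,"az":0.034,"gripper":0.4},{"tx":0.234,"ty":-0.67,"tz":0,"ax":0,"ay":0,"az":0.034,"gripper":0.4},{"tx":0.234,"ty":-0.69,"tz":0.004,"ax":0,"ay":0,"az":0.034,"gripper":0.4}]'

```text
t: 3.62
tool_pos: [0.4774, -0.1647, 0.2032]
tcp_rot: [[-0.996, -0.092, -0.0], [-0.092, 0.996, -0.001], [0.0, -0.001, -1.0]]
ft_force: [-0.6, -0.3, -2.4]
gripper_width: 0.692
gripper_force: 44.7
```

Emit:
move_arm --moves '[{"tx":0,"ty":0,"tz":0,"ax":0,"ay":0,"az":0,"gripper":0.4},{"tx":0,"ty":0,"tz":0,"ax":0,"ay":0,"az":0,"gripper":0.4}]'

```text
t: 3.78
tool_pos: [0.4783, -0.1606, 0.2028]
tcp_rot: [[-0.996, -0.094, -0.001], [-0.094, 0.996, 0.001], [0.001, 0.001, -1.0]]
ft_force: [0.4, 0.6, -1.7]
gripper_width: 0.691
gripper_force: 44.7
```

```bash
python3 - <<'E'
from h import *
rel([.480,-.160,.2075],5.5)
c=cam("wrist"); im=env.get_image("wrist"); s=env.get_image("scene")
cv2.imwrite("pics/w3.png",np.hstack([im[:,80:480],cv2.resize(s[120:300,150:300],None,fx=2.3,fy=2.3,interpolation=cv2.INTER_CUBIC)[:420,:]]))
for P in[(.5185,-.1565,.207),(.5185,-.1565,.185),(.577,-.1509,.19),(.669,-.142,.21)]: print(P,proj(c,P)-[80,0])
rel([.480,-.160,.2075],5.5)
E
```

```text
t [-0.004  0.001 -0.009] a [ 0.001 -0.001 -0.001] now [ 0.4783 -0.1606  0.2028] yaw 5.41 F [ 0.41  0.61 -1.65] w 0.691 3.78Traceback (most recent call last):
  File "<stdin>", line 4, in <module>
    return _nx.concatenate(arrs, 1, dtype=dtype, casting=casting)
           ~~~~~~~~~~~~~~~^^^^^^^^^^^^^^^^^^^^^^^^^^^^^^^^^^^^^^^
ValueError: all the input array dimensions except for the concatenation axis must match exactly, but along dimension 0, the array at index 0 has size 420 and the array at index 1 has size 414
```

```bash
python3 - <<'E'
from h import *
c=cam("wrist"); im=env.get_image("wrist"); s=env.get_image("scene")
cv2.imwrite("pics/w3.png",np.hstack([im[:,80:480],cv2.resize(s[120:300,150:300],(350,420),interpolation=cv2.INTER_CUBIC)]))
for P in[(.5185,-.1565,.207),(.5185,-.1565,.185),(.577,-.1509,.19),(.669,-.142,.21)]: print(P,proj(c,P)-[80,0])
rel([.480,-.160,.2075],5.5)
E
```

```text
(0.5185, -0.1565, 0.207) [200.43169518 345.00014713]
(0.5185, -0.1565, 0.185) [200.4663385  318.10648651]
(0.577, -0.1509, 0.19) [200.24971233 401.35312199]
(0.669, -0.142, 0.21) [200.06060788 533.69284855]
t [-0.002 -0.002 -0.008] a [ 0.    -0.     0.001] now [ 0.4788 -0.1593  0.2035] yaw 5.6 F [ 0.26  0.59 -1.67] w 0.69 3.98
```

View pics/w3.png

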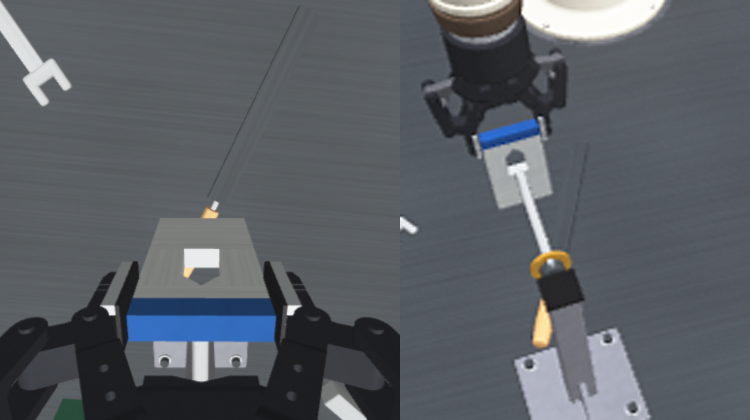

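The hole, the bar and the plate centre all line up at column ~201, so sideways alignment is good. I'll check the height in the grip, then raise.

```bash
python3 - <<'E'
from h import *
c=cam("wrist"); T=np.array(env.get_obs()["tool_pos"])
u=np.array([.9954,.0958,0])
for off,dz,n in[(-.001,.0332-.11,'near foot row218?'),(-.001,.0332,'near top ~315?'),(-.001,.0332-.012,'paint low ~298'),(.011,.0332,'far top ~342')]:
    print(n,proj(c,T+u*off+[0,0,dz]))
E
```

```text
near foot row218? [281.853362   217.83360792]
near top ~315? [282.63856133 314.51388591]
paint low ~298 [282.49690235 297.07165359]
far top ~342 [282.49980571 339.1023571 ]
```

Emit:
move_arm --moves '[{"tx":0,"ty":-0.002,"tz":-0.008,"ax":0,"ay":0,"az":0,"gripper":0.4},{"tx":0,"ty":-0.002,"tz":-0.008,"ax":0,"ay":0,"az":0,"gripper":0.4},{"tx":0,"ty":-0.002,"tz":-0.008,"ax":0,"ay":0,"az":0,"gripper":0.4}]'

```text
t: 4.23
tool_pos: [0.479, -0.161, 0.2079]
tcp_rot: [[-0.995, -0.097, 0.001], [-0.097, 0.995, -0.0], [-0.001, -0.0, -1.0]]
ft_force: [-0.4, -1.0, -2.2]
gripper_width: 0.694
gripper_force: 44.7
```

Emit:
move_arm --moves '[{"tx":-0.015,"ty":0.001,"tz":0,"ax":0,"ay":0,"az":0,"gripper":0.4},{"tx":-0.035,"ty":0.001,"tz":0,"ax":0,"ay":0,"az":0,"gripper":0.4},{"tx":-0.055,"ty":0.001,"tz":0,"ax":0,"ay":0,"az":0,"gripper":0.4},{"tx":-0.075,"ty":0.001,"tz":0,"ax":0,"ay":0,"az":0,"gripper":0.4},{"tx":-0.095,"ty":0.001,"tz":0,"ax":0,"ay":0,"az":0,"gripper":0.4},{"tx":-0.112,"ty":0.001,"tz":0,"ax":0,"ay":0,"az":0,"gripper":0.4},{"tx":-0.112,"ty":0.001,"tz":0,"ax":0,"ay":0,"az":0,"gripper":0.4}]'

```text
t: 4.82
tool_pos: [0.5359, -0.1554, 0.2067]
tcp_rot: [[-0.995, -0.096, -0.001], [-0.096, 0.995, 0.0], [0.001, 0.0, -1.0]]
ft_force: [-0.4, 0.2, -2.1]
gripper_width: 0.691
gripper_force: 44.7
```

Emit:
move_arm --moves '[{"tx":0,"ty":0,"tz":0.015,"ax":0,"ay":0,"az":0,"gripper":0.4},{"tx":0,"ty":0,"tz":0.028,"ax":0,"ay":0,"az":0,"gripper":0.4},{"tx":0,"ty":0,"tz":0.034,"ax":0,"ay":0,"az":0,"gripper":0.4},{"tx":0,"ty":0,"tz":0.036,"ax":0,"ay":0,"az":0,"gripper":0.4},{"tx":0,"ty":0,"tz":0.036,"ax":0,"ay":0,"az":0,"gripper":0.4}]'

```text
t: 5.23
tool_pos: [0.5339, -0.1556, 0.1891]
tcp_rot: [[-0.995, -0.096, -0.001], [-0.096, 0.995, 0.0], [0.001, 0.0, -1.0]]
ft_force: [0.2, 0.2, -2.6]
gripper_width: 0.691
gripper_force: 44.7
```

Emit:
move_arm --moves '[{"tx":0,"ty":0,"tz":0.002,"ax":0,"ay":0,"az":0,"gripper":0.4},{"tx":0,"ty":0,"tz":0.003,"ax":0,"ay":0,"az":0,"gripper":0.4},{"tx":0,"ty":0,"tz":0.003,"ax":0,"ay":0,"az":0,"gripper":0.4}]'

```text
t: 5.48
tool_pos: [0.5343, -0.1557, 0.1882]
tcp_rot: [[-0.995, -0.096, 0.0], [-0.096, 0.995, -0.0], [-0.0, -0.0, -1.0]]
ft_force: [0.0, -0.2, -1.8]
gripper_width: 0.694
gripper_force: 44.7
```

Emit:
move_arm --moves '[{"tx":-0.02,"ty":0,"tz":0,"ax":0,"ay":0,"az":0,"gripper":0.4},{"tx":-0.05,"ty":0,"tz":0,"ax":0,"ay":0,"az":0,"gripper":0.4},{"tx":-0.08,"ty":0,"tz":0,"ax":0,"ay":0,"az":0,"gripper":0.4},{"tx":-0.105,"ty":0,"tz":0,"ax":0,"ay":0,"az":0,"gripper":0.4},{"tx":-0.12,"ty":0,"tz":0,"ax":0,"ay":0,"az":0,"gripper":0.4},{"tx":-0.128,"ty":0,"tz":0,"ax":0,"ay":0,"az":0,"gripper":0.4},{"tx":-0.13,"ty":0,"tz":0,"ax":0,"ay":0,"az":0,"gripper":0.4}]'

```text
t: 6.07
tool_pos: [0.5996, -0.1492, 0.1876]
tcp_rot: [[-0.995, -0.096, -0.001], [-0.096, 0.995, 0.0], [0.001, 0.0, -1.0]]
ft_force: [-0.6, 0.5, -1.8]
gripper_width: 0.694
gripper_force: 44.7
```

```bash
python3 - <<'E'
from h import *
c=cam("top"); im=env.get_image("top"); s=env.get_image("scene")
rel([.6,-.15,.188],5.5)
r=lambda im,x,y,w,h:cv2.resize(im[y:y+h,x:x+w],(400,560),interpolation=cv2.INTER_CUBIC)
cv2.imwrite("pics/d.png",np.hstack([r(im,310,150,50,70),r(s,190,190,70,98)]))
E
```

```text
t [-0.002 -0.001 -0.   ] a [ 0. -0.  0.] now [ 0.599  -0.1494  0.1879] yaw 5.5 F [-0.57 -0.18 -1.33] w 0.697 6.17
```

View pics/d.png

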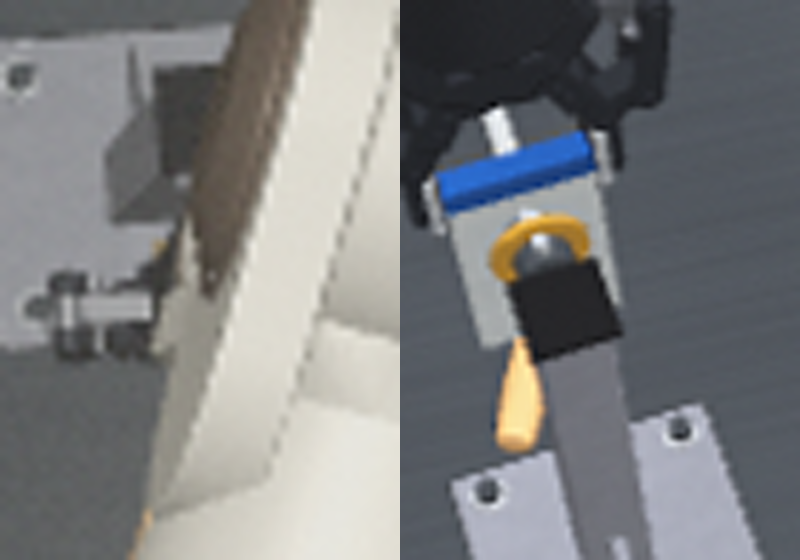

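The scene view shows the blue plate threaded on the bar with its lip passed, just in front of the brass disc at about (540,245). Next I approach slowly and feel for contact.

Emit:
move_arm --moves '[{"tx":-0.006,"ty":0,"tz":0,"ax":0,"ay":0,"az":0,"gripper":0.4},{"tx":-0.012,"ty":0,"tz":0,"ax":0,"ay":0,"az":0,"gripper":0.4},{"tx":-0.016,"ty":0,"tz":0,"ax":0,"ay":0,"az":0,"gripper":0.4},{"tx":-0.018,"ty":0,"tz":0,"ax":0,"ay":0,"az":0,"gripper":0.4},{"tx":-0.018,"ty":0,"tz":0,"ax":0,"ay":0,"az":0,"gripper":0.4}]'

```text
t: 6.58
tool_pos: [0.6082, -0.1485, 0.188]
tcp_rot: [[-0.995, -0.096, 0.0], [-0.096, 0.995, 0.0], [-0.0, -0.0, -1.0]]
ft_force: [-0.3, -0.2, -1.4]
gripper_width: 0.694
gripper_force: 44.7
```

Emit:
move_arm --moves '[{"tx":-0.002,"ty":0,"tz":0,"ax":0,"ay":0,"az":0,"gripper":0.4},{"tx":-0.004,"ty":0,"tz":0,"ax":0,"ay":0,"az":0,"gripper":0.4},{"tx":-0.004,"ty":0,"tz":0,"ax":0,"ay":0,"az":0,"gripper":0.4}]'

```text
t: 6.83
tool_pos: [0.6101, -0.1483, 0.188]
tcp_rot: [[-0.995, -0.096, 0.0], [-0.096, 0.995, -0.0], [-0.0, -0.0, -1.0]]
ft_force: [0.6, -0.6, -1.2]
gripper_width: 0.694
gripper_force: 44.7
```

Emit:
move_arm --moves '[{"tx":-0.002,"ty":0,"tz":0,"ax":0,"ay":0,"az":0,"gripper":0.4},{"tx":-0.004,"ty":0,"tz":0,"ax":0,"ay":0,"az":0,"gripper":0.4},{"tx":-0.004,"ty":0,"tz":0,"ax":0,"ay":0,"az":0,"gripper":0.4}]'

```text
t: 7.08
tool_pos: [0.6121, -0.1481, 0.1879]
tcp_rot: [[-0.995, -0.096, -0.0], [-0.096, 0.995, -0.0], [0.0, -0.0, -1.0]]
ft_force: [0.6, 0.4, -2.3]
gripper_width: 0.693
gripper_force: 44.7
```

Emit:
move_arm --moves '[{"tx":0,"ty":0,"tz":0.002,"ax":0,"ay":0,"az":0,"gripper":0.4},{"tx":0,"ty":0,"tz":0.003,"ax":0,"ay":0,"az":0,"gripper":0.4},{"tx":0,"ty":0,"tz":0.003,"ax":0,"ay":0,"az":0,"gripper":0.4}]'

```text
t: 7.33
tool_pos: [0.612, -0.1481, 0.1866]
tcp_rot: [[-0.995, -0.096, 0.0], [-0.096, 0.995, 0.0], [-0.0, 0.0, -1.0]]
ft_force: [0.0, 0.4, -0.3]
gripper_width: 0.693
gripper_force: 44.9
```

Emit:
move_arm --moves '[{"tx":0,"ty":0,"tz":0.0015,"ax":0,"ay":0,"az":0,"gripper":0.4},{"tx":0,"ty":0,"tz":0.0015,"ax":0,"ay":0,"az":0,"gripper":0.4}]'

```text
t: 7.5
tool_pos: [0.6121, -0.148, 0.1863]
tcp_rot: [[-0.995, -0.096, 0.001], [-0.096, 0.995, 0.0], [-0.001, -0.0, -1.0]]
ft_force: [-0.9, 1.8, 2.6]
gripper_width: 0.698
gripper_force: 45.3
```

Bar contact is at TCP z ≈ 0.1865. I'll back off 0.75 mm and slide on to the disc.

Emit:
move_arm --moves '[{"tx":0,"ty":0,"tz":-0.002,"ax":0,"ay":0,"az":0,"gripper":0.4},{"tx":-0.002,"ty":0,"tz":-0.002,"ax":0,"ay":0,"az":0,"gripper":0.4},{"tx":-0.003,"ty":0,"tz":-0.002,"ax":0,"ay":0,"az":0,"gripper":0.4},{"tx":-0.003,"ty":0,"tz":-0.002,"ax":0,"ay":0,"az":0,"gripper":0.4}]'

```text
t: 7.83
tool_pos: [0.6124, -0.1482, 0.1867]
tcp_rot: [[-0.995, -0.095, -0.002], [-0.095, 0.995, -0.0], [0.002, -0.0, -1.0]]
ft_force: [-7.3, 0.5, 2.7]
gripper_width: 0.697
gripper_force: 45.2
```

Emit:
move_arm --moves '[{"tx":-0.002,"ty":0,"tz":0,"ax":0,"ay":0,"az":0,"gripper":0.4},{"tx":-0.003,"ty":0,"tz":0,"ax":0,"ay":0,"az":0,"gripper":0.4},{"tx":-0.003,"ty":0,"tz":0,"ax":0,"ay":0,"az":0,"gripper":0.4}]'

```text
t: 8.08
tool_pos: [0.6125, -0.1482, 0.1867]
tcp_rot: [[-0.995, -0.095, -0.005], [-0.095, 0.995, -0.0], [0.005, 0.0, -1.0]]
ft_force: [-15.5, -0.2, 5.6]
gripper_width: 0.692
gripper_force: 45.5
```

Emit:
move_arm --moves '[{"tx":-0.002,"ty":0,"tz":0,"ax":0,"ay":0,"az":0,"gripper":0.4},{"tx":-0.003,"ty":0,"tz":0,"ax":0,"ay":0,"az":0,"gripper":0.4},{"tx":-0.003,"ty":0,"tz":0,"ax":0,"ay":0,"az":0,"gripper":0.4}]'

```text
t: 8.33
tool_pos: [0.6133, -0.1481, 0.1868]
tcp_rot: [[-0.995, -0.095, -0.007], [-0.095, 0.995, -0.0], [0.007, 0.0, -1.0]]
ft_force: [-18.5, 0.0, 5.7]
gripper_width: 0.692
gripper_force: 45.6
```

Contact at x ≈ 0.6124, so I'll relax the push straight away.

Emit:
move_arm --moves '[{"tx":0.006,"ty":0,"tz":0,"ax":0,"ay":0,"az":0,"gripper":0.4},{"tx":0.006,"ty":0,"tz":0,"ax":0,"ay":0,"az":0,"gripper":0.4}]'

```text
t: 8.5
tool_pos: [0.6132, -0.1481, 0.1866]
tcp_rot: [[-0.995, -0.096, -0.0], [-0.096, 0.995, 0.0], [0.0, 0.0, -1.0]]
ft_force: [-1.7, 0.1, 0.2]
gripper_width: 0.69
gripper_force: 44.8
```

Emit:
move_arm --moves '[{"tx":0,"ty":0,"tz":0,"ax":0,"ay":0,"az":0,"gripper":0.72},{"tx":0,"ty":0,"tz":0,"ax":0,"ay":0,"az":0,"gripper":0.8},{"tx":0,"ty":0,"tz":0,"ax":0,"ay":0,"az":0,"gripper":0.9},{"tx":0,"ty":0,"tz":0,"ax":0,"ay":0,"az":0,"gripper":0.95},{"tx":0,"ty":0,"tz":-0.03,"ax":0,"ay":0,"az":0,"gripper":0.95},{"tx":0,"ty":0,"tz":-0.09,"ax":0,"ay":0,"az":0,"gripper":0.95},{"tx":0,"ty":0,"tz":-0.14,"ax":0,"ay":0,"az":0,"gripper":0.95},{"tx":0.06,"ty":0.06,"tz":-0.14,"ax":0,"ay":0,"az":0,"gripper":0.95},{"tx":0.14,"ty":0.14,"tz":-0.14,"ax":0,"ay":0,"az":0,"gripper":0.95}]'

```text
t: 9.25
tool_pos: [0.5513, -0.0956, 0.2569]
tcp_rot: [[-0.996, -0.094, 0.002], [-0.094, 0.996, -0.0], [-0.002, -0.001, -1.0]]
ft_force: [-0.9, 1.1, 0.3]
gripper_width: 0.951
gripper_force: 0.0
```

```bash
python3 - <<'E'
from h import *
rel([.499,.192,.2],8.4)
s=env.get_image("scene")
cv2.imwrite("pics/e.png",cv2.resize(s[190:290,180:280],(600,600),interpolation=cv2.INTER_CUBIC))
E
```

```text
t [0.05  0.583 0.113] a [-0.     0.001 -0.033] now [ 0.5513 -0.0956  0.2569] yaw 5.41 F [-0.94  1.06  0.3 ] w 0.951 9.25
```

View pics/e.png

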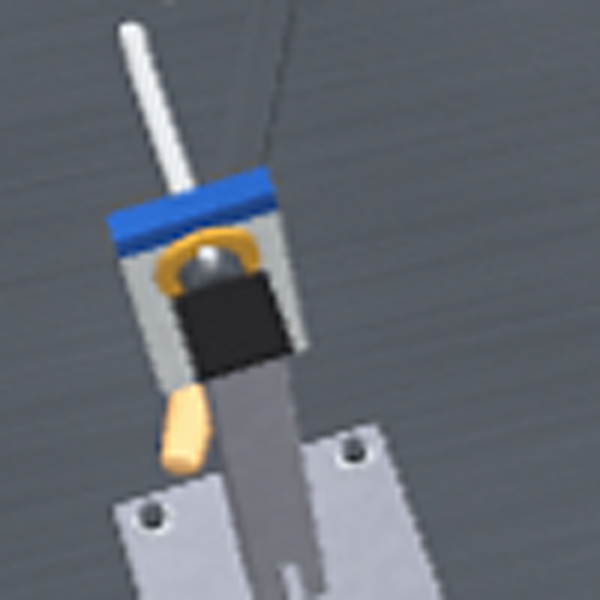

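Blue hangs against the disc at (208,265) in the crop. That maps to image pixel (214.7,234.2), the disc's original spot, so it hasn't visibly shifted. Yellow next.

Emit:
move_arm --moves '[{"tx":0.053,"ty":0.581,"tz":0.0,"ax":0,"ay":0,"az":-0.033,"gripper":1},{"tx":0.053,"ty":0.581,"tz":0.0,"ax":0,"ay":0,"az":-0.033,"gripper":1},{"tx":0.053,"ty":0.581,"tz":0.05,"ax":0,"ay":0,"az":-0.033,"gripper":1},{"tx":0.053,"ty":0.581,"tz":0.1,"ax":0,"ay":0,"az":-0.033,"gripper":1},{"tx":0.053,"ty":0.581,"tz":0.15,"ax":0,"ay":0,"az":-0.033,"gripper":1},{"tx":0.053,"ty":0.581,"tz":0.2,"ax":0,"ay":0,"az":-0.033,"gripper":1},{"tx":0.053,"ty":0.581,"tz":0.23,"ax":0,"ay":0,"az":-0.033,"gripper":1},{"tx":0.053,"ty":0.581,"tz":0.23,"ax":0,"ay":0,"az":-0.033,"gripper":1},{"tx":0.053,"ty":0.581,"tz":0.23,"ax":0,"ay":0,"az":-0.033,"gripper":1},{"tx":0.053,"ty":0.581,"tz":0.23,"ax":0,"ay":0,"az":-0.033,"gripper":1}]'

```text
t: 10.13
tool_pos: [0.4938, 0.1925, 0.1403]
tcp_rot: [[-0.989, -0.15, -0.002], [-0.15, 0.989, -0.001], [0.003, -0.001, -1.0]]
ft_force: [0.3, 0.1, 0.9]
gripper_width: 1.002
gripper_force: 0.0
```

```bash
cat > band.py <<'E'
from h import *
np.set_printoptions(precision=4,suppress=True)
D={'yel':((22,150,100),(35,255,255),.108,[.505,.192,.108]),'red':((0,180,90),(5,255,255),.098,[.5925,.2045,.098])}
def band(k):
    lo,hi,z,P=D[k]; c=cam("wrist"); im=env.get_image("wrist"); cv2.imwrite(f"pics/b_{k}.png",im)
    m=cv2.inRange(cv2.cvtColor(im,cv2.COLOR_BGR2HSV),lo,hi); pc=proj(c,P)
    n,l,st,ce=cv2.connectedComponentsWithStats(m)
    i=1+np.argmin(np.hypot(*(ce[1:]-pc).T)+1e3*(st[1:,4]<100)); x,y,w,h=st[i,:4]; print(pc,x,y,w,h)
    A=onz(c,(x-.5,y+h-.5),z),onz(c,(x+w-.5,y+h-.5),z)
    print(k,'w',np.linalg.norm(A[0]-A[1]),'ctr',(A[0]+A[1])/2-.006*np.array([.989,.15,0]))
E
python3 - <<'E'
from band import *
rel([.4975,.191,.0748],8.4); band('yel'); rel([.4975,.191,.0748],8.4)
E
```

```text
t [-0.007 -0.004  0.131] a [-0.    -0.002  0.002] now [0.4938 0.1925 0.1403] yaw 8.62 F [0.26 0.05 0.87] w 1.002 10.13
[278.335  262.7684] 237 245 85 27
yel w 0.051578470244541964 ctr [0.5049 0.1924 0.108 ]
t [-0.005 -0.002  0.134] a [-0.    -0.     0.002] now [0.4948 0.1919 0.1418] yaw 8.54 F [ 0.47 -0.21  1.08] w 0.997 10.18
```

Emit:
move_arm --moves '[{"tx":-0.005,"ty":-0.001,"tz":0.06,"ax":0,"ay":0,"az":0.0,"gripper":1},{"tx":-0.005,"ty":-0.001,"tz":0.12,"ax":0,"ay":0,"az":0.0,"gripper":1},{"tx":-0.005,"ty":-0.001,"tz":0.136,"ax":0,"ay":0,"az":0.0,"gripper":1},{"tx":-0.005,"ty":-0.001,"tz":0.136,"ax":0,"ay":0,"az":0.0,"gripper":1},{"tx":-0.005,"ty":-0.001,"tz":0.136,"ax":0,"ay":0,"az":0.0,"gripper":1},{"tx":-0.005,"ty":-0.001,"tz":0.136,"ax":0,"ay":0,"az":0.0,"gripper":0.3},{"tx":-0.005,"ty":-0.001,"tz":0.136,"ax":0,"ay":0,"az":0.0,"gripper":0.3},{"tx":-0.005,"ty":-0.001,"tz":0.136,"ax":0,"ay":0,"az":0.0,"gripper":0.3},{"tx":-0.005,"ty":-0.001,"tz":0.136,"ax":0,"ay":0,"az":0.0,"gripper":0.3}]' --newtons 40

```text
t: 10.93
tool_pos: [0.4983, 0.1918, 0.0754]
tcp_rot: [[-0.989, -0.147, 0.002], [-0.147, 0.989, 0.001], [-0.003, 0.0, -1.0]]
ft_force: [-0.6, -0.0, 6.7]
gripper_width: 0.578
gripper_force: 40.8
```

Emit:
move_arm --moves '[{"tx":0,"ty":0,"tz":-0.03,"ax":0,"ay":0,"az":0.0,"gripper":0.3},{"tx":0,"ty":0,"tz":-0.09,"ax":0,"ay":0,"az":0.0,"gripper":0.3},{"tx":0,"ty":0,"tz":-0.15,"ax":0,"ay":0,"az":0.0,"gripper":0.3},{"tx":0,"ty":0,"tz":-0.21,"ax":0,"ay":0,"az":0.0,"gripper":0.3},{"tx":0,"ty":0,"tz":-0.266,"ax":0,"ay":0,"az":0.0,"gripper":0.3},{"tx":0,"ty":0,"tz":-0.266,"ax":0,"ay":0,"az":0.0,"gripper":0.3}]'

```text
t: 11.43
tool_pos: [0.499, 0.1921, 0.2131]
tcp_rot: [[-0.989, -0.147, 0.008], [-0.147, 0.989, 0.003], [-0.008, 0.002, -1.0]]
ft_force: [0.5, 0.4, -0.9]
gripper_width: 0.582
gripper_force: 42.7
```

```bash
python3 - <<'E'
from h import *
rel([.478,-.161,.208],5.5)
E
```

```text
t [ 0.146 -0.692  0.008] a [0.001 0.005 0.033] now [0.499  0.1921 0.2131] yaw 8.48 F [ 0.55  0.43 -0.92] w 0.582 11.43
```

Emit:
move_arm --moves '[{"tx":0.01,"ty":-0.05,"tz":0,"ax":0,"ay":0,"az":0.01,"gripper":0.3},{"tx":0.03,"ty":-0.13,"tz":0,"ax":0,"ay":0,"az":0.02,"gripper":0.3},{"tx":0.045,"ty":-0.21,"tz":0,"ax":0,"ay":0,"az":0.033,"gripper":0.3},{"tx":0.06,"ty":-0.29,"tz":0,"ax":0,"ay":0,"az":0.033,"gripper":0.3},{"tx":0.08,"ty":-0.37,"tz":0,"ax":0,"ay":0,"az":0.033,"gripper":0.3},{"tx":0.1,"ty":-0.45,"tz":0,"ax":0,"ay":0,"az":0.033,"gripper":0.3},{"tx":0.115,"ty":-0.53,"tz":0,"ax":0,"ay":0,"az":0.033,"gripper":0.3},{"tx":0.13,"ty":-0.61,"tz":0,"ax":0,"ay":0,"az":0.033,"gripper":0.3},{"tx":0.146,"ty":-0.67,"tz":0,"ax":0,"ay":0,"az":0.033,"gripper":0.3},{"tx":0.146,"ty":-0.692,"tz":0.0,"ax":0,"ay":0,"az":0.033,"gripper":0.3}]'

```text
t: 12.27
tool_pos: [0.4753, -0.1651, 0.2064]
tcp_rot: [[-0.996, -0.093, -0.001], [-0.093, 0.996, -0.001], [0.001, -0.001, -1.0]]
ft_force: [-0.2, -0.4, -2.3]
gripper_width: 0.574
gripper_force: 42.8
```

Emit:
move_arm --moves '[{"tx":0,"ty":0,"tz":0,"ax":0,"ay":0,"az":0,"gripper":0.3},{"tx":0,"ty":0,"tz":0,"ax":0,"ay":0,"az":0,"gripper":0.3},{"tx":0,"ty":0,"tz":0,"ax":0,"ay":0,"az":0,"gripper":0.3}]'

```text
t: 12.52
tool_pos: [0.4764, -0.1606, 0.2066]
tcp_rot: [[-0.995, -0.097, -0.0], [-0.097, 0.995, 0.0], [0.0, 0.0, -1.0]]
ft_force: [0.1, -0.1, -1.9]
gripper_width: 0.577
gripper_force: 42.7
```

```bash
cat > chk.py <<'E'
from h import *
import sys
# plate held: predicted vs seen rows/cols of paint band; TCP-to-top dt, plate height, offset along x, height
k,dt,off=sys.argv[1],float(sys.argv[2]),float(sys.argv[3])
lo,hi={'yel':((22,150,60),(35,255,255)),'red':((0,180,60),(5,255,255))}[k]
c=cam("wrist"); o=env.get_obs(); T=np.array(o["tool_pos"]); R=np.array(o["tcp_rot"]); u=-R[:,0]; im=env.get_image("wrist"); cv2.imwrite(f"pics/h_{k}.png",im)
n,l,st,ce=cv2.connectedComponentsWithStats(cv2.inRange(cv2.cvtColor(im,cv2.COLOR_BGR2HSV),lo,hi))
pc=proj(c,T+u*off+[0,0,dt]); i=1+np.argmin(np.hypot(*(ce[1:]-pc).T)+1e3*(st[1:,4]<300)); x,y,w,h=st[i,:4]
print('band cols',x,x+w-1,'ctr',x+w/2-.5,'rows',y,y+h-1,'pred paint low',proj(c,T+u*(off-.006)+[0,0,dt-.012]),'far top',proj(c,T+u*(off+.006)+[0,0,dt]))
rel([.478,-.1605,.208],5.5)
E
python3 chk.py yel .0326 .0067
```

```text
band cols 219 342 ctr 280.5 rows 300 342 pred paint low [282.50153125 299.64204327] far top [282.56631749 341.46256798]
t [-0.003 -0.001 -0.003] a [ 0.    -0.     0.001] now [ 0.4764 -0.1603  0.2067] yaw 5.58 F [ 0.09  0.46 -2.19] w 0.572 12.57
```

Emit:
move_arm --moves '[{"tx":0,"ty":0,"tz":-0.004,"ax":0,"ay":0,"az":0,"gripper":0.3},{"tx":-0.015,"ty":0.0,"tz":-0.004,"ax":0,"ay":0,"az":0,"gripper":0.3},{"tx":-0.035,"ty":0.0,"tz":-0.004,"ax":0,"ay":0,"az":0,"gripper":0.3},{"tx":-0.055,"ty":0.0,"tz":-0.004,"ax":0,"ay":0,"az":0,"gripper":0.3},{"tx":-0.075,"ty":0.0,"tz":-0.004,"ax":0,"ay":0,"az":0,"gripper":0.3},{"tx":-0.095,"ty":0.0,"tz":-0.004,"ax":0,"ay":0,"az":0,"gripper":0.3},{"tx":-0.114,"ty":0.0,"tz":-0.004,"ax":0,"ay":0,"az":0,"gripper":0.3},{"tx":-0.116,"ty":0.0,"tz":-0.004,"ax":0,"ay":0,"az":0,"gripper":0.3},{"tx":-0.116,"ty":0.0,"tz":-0.004,"ax":0,"ay":0,"az":0,"gripper":0.3}]'

```text
t: 13.32
tool_pos: [0.5345, -0.1558, 0.2082]
tcp_rot: [[-0.995, -0.096, -0.001], [-0.096, 0.995, 0.0], [0.001, 0.0, -1.0]]
ft_force: [-0.5, -0.8, -1.4]
gripper_width: 0.575
gripper_force: 42.7
```

Emit:
move_arm --moves '[{"tx":0,"ty":0,"tz":0.015,"ax":0,"ay":0,"az":0,"gripper":0.3},{"tx":0,"ty":0,"tz":0.028,"ax":0,"ay":0,"az":0,"gripper":0.3},{"tx":0,"ty":0,"tz":0.036,"ax":0,"ay":0,"az":0,"gripper":0.3},{"tx":0,"ty":0,"tz":0.038,"ax":0,"ay":0,"az":0,"gripper":0.3},{"tx":0,"ty":0,"tz":0.038,"ax":0,"ay":0,"az":0,"gripper":0.3}]'

```text
t: 13.73
tool_pos: [0.5335, -0.1559, 0.1892]
tcp_rot: [[-0.995, -0.096, -0.001], [-0.096, 0.995, 0.0], [0.001, 0.0, -1.0]]
ft_force: [0.4, 0.9, -1.4]
gripper_width: 0.578
gripper_force: 42.7
```

Emit:
move_arm --moves '[{"tx":-0.02,"ty":0,"tz":0,"ax":0,"ay":0,"az":0,"gripper":0.3},{"tx":-0.05,"ty":0,"tz":0,"ax":0,"ay":0,"az":0,"gripper":0.3},{"tx":-0.075,"ty":0,"tz":0,"ax":0,"ay":0,"az":0,"gripper":0.3},{"tx":-0.095,"ty":0,"tz":0,"ax":0,"ay":0,"az":0,"gripper":0.3},{"tx":-0.107,"ty":0,"tz":0,"ax":0,"ay":0,"az":0,"gripper":0.3},{"tx":-0.112,"ty":0,"tz":0,"ax":0,"ay":0,"az":0,"gripper":0.3},{"tx":-0.114,"ty":0,"tz":0,"ax":0,"ay":0,"az":0,"gripper":0.3},{"tx":-0.114,"ty":0,"tz":0,"ax":0,"ay":0,"az":0,"gripper":0.3}]'

```text
t: 14.4
tool_pos: [0.5908, -0.1505, 0.1898]
tcp_rot: [[-0.995, -0.096, -0.0], [-0.096, 0.995, -0.0], [0.0, -0.0, -1.0]]
ft_force: [-0.2, -0.0, -1.6]
gripper_width: 0.577
gripper_force: 42.7
```

Emit:
move_arm --moves '[{"tx":0,"ty":0,"tz":0.001,"ax":0,"ay":0,"az":0,"gripper":0.3},{"tx":0,"ty":0,"tz":0.002,"ax":0,"ay":0,"az":0,"gripper":0.3},{"tx":0,"ty":0,"tz":0.002,"ax":0,"ay":0,"az":0,"gripper":0.3}]'

```text
t: 14.65
tool_pos: [0.5905, -0.1506, 0.1888]
tcp_rot: [[-0.995, -0.096, 0.0], [-0.096, 0.995, -0.0], [-0.0, -0.0, -1.0]]
ft_force: [0.5, -0.5, -3.0]
gripper_width: 0.58
gripper_force: 42.7
```

Emit:
move_arm --moves '[{"tx":0,"ty":0,"tz":0.0015,"ax":0,"ay":0,"az":0,"gripper":0.3},{"tx":0,"ty":0,"tz":0.0025,"ax":0,"ay":0,"az":0,"gripper":0.3},{"tx":0,"ty":0,"tz":0.0025,"ax":0,"ay":0,"az":0,"gripper":0.3}]'

```text
t: 14.9
tool_pos: [0.5906, -0.1505, 0.1875]
tcp_rot: [[-0.995, -0.096, 0.0], [-0.096, 0.995, 0.0], [-0.0, 0.0, -1.0]]
ft_force: [-0.2, 0.7, -1.4]
gripper_width: 0.578
gripper_force: 42.7
```

Emit:
move_arm --moves '[{"tx":-0.004,"ty":0,"tz":0,"ax":0,"ay":0,"az":0,"gripper":0.3},{"tx":-0.008,"ty":0,"tz":0,"ax":0,"ay":0,"az":0,"gripper":0.3},{"tx":-0.011,"ty":0,"tz":0,"ax":0,"ay":0,"az":0,"gripper":0.3},{"tx":-0.013,"ty":0,"tz":0,"ax":0,"ay":0,"az":0,"gripper":0.3},{"tx":-0.013,"ty":0,"tz":0,"ax":0,"ay":0,"az":0,"gripper":0.3}]'

```text
t: 15.32
tool_pos: [0.5975, -0.1498, 0.1874]
tcp_rot: [[-0.995, -0.096, -0.0], [-0.096, 0.995, 0.0], [0.0, 0.0, -1.0]]
ft_force: [-0.0, 0.7, -1.3]
gripper_width: 0.575
gripper_force: 42.7
```

Emit:
move_arm --moves '[{"tx":-0.001,"ty":0,"tz":0,"ax":0,"ay":0,"az":0,"gripper":0.3},{"tx":-0.002,"ty":0,"tz":0,"ax":0,"ay":0,"az":0,"gripper":0.3},{"tx":-0.003,"ty":0,"tz":0,"ax":0,"ay":0,"az":0,"gripper":0.3},{"tx":-0.003,"ty":0,"tz":0,"ax":0,"ay":0,"az":0,"gripper":0.3}]'

```text
t: 15.65
tool_pos: [0.5988, -0.1497, 0.1875]
tcp_rot: [[-0.995, -0.096, 0.0], [-0.096, 0.995, 0.0], [-0.0, 0.0, -1.0]]
ft_force: [0.6, -0.6, -1.2]
gripper_width: 0.58
gripper_force: 42.7
```

Emit:
move_arm --moves '[{"tx":-0.001,"ty":0,"tz":0,"ax":0,"ay":0,"az":0,"gripper":0.3},{"tx":-0.002,"ty":0,"tz":0,"ax":0,"ay":0,"az":0,"gripper":0.3},{"tx":-0.002,"ty":0,"tz":0,"ax":0,"ay":0,"az":0,"gripper":0.3}]'

```text
t: 15.9
tool_pos: [0.5998, -0.1496, 0.1875]
tcp_rot: [[-0.995, -0.096, 0.0], [-0.096, 0.995, -0.0], [-0.0, -0.0, -1.0]]
ft_force: [0.1, 1.9, -0.8]
gripper_width: 0.576
gripper_force: 42.7
```

Emit:
move_arm --moves '[{"tx":-0.001,"ty":0,"tz":0,"ax":0,"ay":0,"az":0,"gripper":0.3},{"tx":-0.002,"ty":0,"tz":0,"ax":0,"ay":0,"az":0,"gripper":0.3},{"tx":-0.002,"ty":0,"tz":0,"ax":0,"ay":0,"az":0,"gripper":0.3}]'

```text
t: 16.15
tool_pos: [0.6002, -0.1496, 0.1875]
tcp_rot: [[-0.995, -0.096, -0.001], [-0.096, 0.995, -0.0], [0.001, -0.0, -1.0]]
ft_force: [-4.8, -1.1, -0.9]
gripper_width: 0.576
gripper_force: 42.9
```

Emit:
move_arm --moves '[{"tx":0.0,"ty":0,"tz":0.001,"ax":0,"ay":0,"az":0,"gripper":0.3},{"tx":0.0,"ty":0,"tz":0.002,"ax":0,"ay":0,"az":0,"gripper":0.3},{"tx":0.0,"ty":0,"tz":0.002,"ax":0,"ay":0,"az":0,"gripper":0.3}]'

```text
t: 16.4
tool_pos: [0.6002, -0.1496, 0.1874]
tcp_rot: [[-0.995, -0.096, -0.0], [-0.096, 0.995, -0.0], [0.0, -0.0, -1.0]]
ft_force: [-6.9, -0.7, 3.8]
gripper_width: 0.577
gripper_force: 43.5
```

Emit:
move_arm --moves '[{"tx":0.001,"ty":0,"tz":-0.001,"ax":0,"ay":0,"az":0,"gripper":0.3},{"tx":0.001,"ty":0,"tz":-0.001,"ax":0,"ay":0,"az":0,"gripper":0.3},{"tx":0.001,"ty":0,"tz":-0.001,"ax":0,"ay":0,"az":0,"gripper":0.6},{"tx":0.001,"ty":0,"tz":-0.001,"ax":0,"ay":0,"az":0,"gripper":0.65},{"tx":0.003,"ty":0,"tz":-0.001,"ax":0,"ay":0,"az":0,"gripper":0.75},{"tx":0.003,"ty":0,"tz":-0.001,"ax":0,"ay":0,"az":0,"gripper":0.85},{"tx":0.003,"ty":0,"tz":-0.001,"ax":0,"ay":0,"az":0,"gripper":0.95},{"tx":0.003,"ty":0,"tz":-0.03,"ax":0,"ay":0,"az":0,"gripper":0.95},{"tx":0.003,"ty":0,"tz":-0.09,"ax":0,"ay":0,"az":0,"gripper":0.95},{"tx":0.003,"ty":0,"tz":-0.14,"ax":0,"ay":0,"az":0,"gripper":0.95}]'

```text
t: 17.23
tool_pos: [0.5988, -0.1495, 0.2572]
tcp_rot: [[-0.995, -0.096, -0.001], [-0.096, 0.995, 0.0], [0.001, 0.0, -1.0]]
ft_force: [0.5, -0.4, 0.3]
gripper_width: 0.951
gripper_force: 0.0
```

```bash
python3 - <<'E'
from h import *
rel([.584,.203,.14],8.4)
s=env.get_image("scene"); cv2.imwrite("pics/f.png",cv2.resize(s[180:280,180:280],(600,600),interpolation=cv2.INTER_CUBIC))
E
```

```text
t [-0.038  0.705  0.235] a [ 0.    -0.001 -0.032] now [ 0.5988 -0.1495  0.2572] yaw 5.5 F [ 0.5  -0.4   0.26] w 0.951 17.23
```

View pics/f.png

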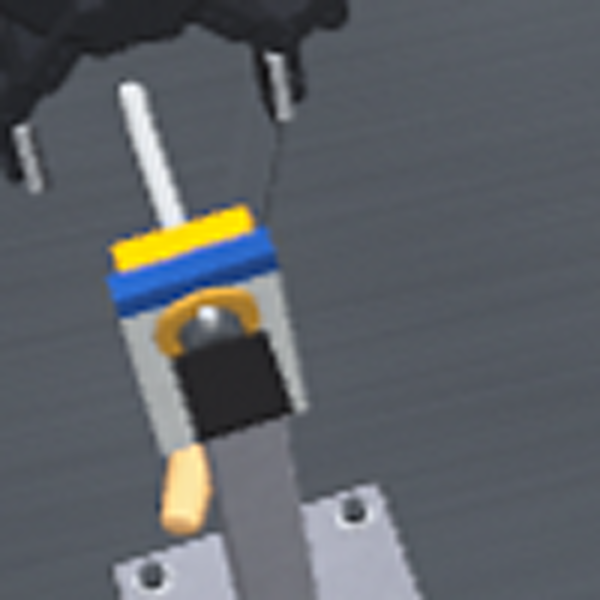

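Yellow hangs flush against blue at around (185,255), and the disc hasn't moved. Red next.

Emit:
move_arm --moves '[{"tx":-0.042,"ty":0.706,"tz":0.0,"ax":0,"ay":0,"az":-0.032,"gripper":1},{"tx":-0.042,"ty":0.706,"tz":0.0,"ax":0,"ay":0,"az":-0.032,"gripper":1},{"tx":-0.042,"ty":0.706,"tz":0.0,"ax":0,"ay":0,"az":-0.032,"gripper":1},{"tx":-0.042,"ty":0.706,"tz":0.05,"ax":0,"ay":0,"az":-0.032,"gripper":1},{"tx":-0.042,"ty":0.706,"tz":0.1,"ax":0,"ay":0,"az":-0.032,"gripper":1},{"tx":-0.042,"ty":0.706,"tz":0.15,"ax":0,"ay":0,"az":-0.032,"gripper":1},{"tx":-0.042,"ty":0.706,"tz":0.2,"ax":0,"ay":0,"az":-0.032,"gripper":1},{"tx":-0.042,"ty":0.706,"tz":0.233,"ax":0,"ay":0,"az":-0.032,"gripper":1},{"tx":-0.042,"ty":0.706,"tz":0.233,"ax":0,"ay":0,"az":-0.032,"gripper":1},{"tx":-0.042,"ty":0.706,"tz":0.233,"ax":0,"ay":0,"az":-0.032,"gripper":1}]'

```text
t: 18.12
tool_pos: [0.5843, 0.2071, 0.1353]
tcp_rot: [[-0.989, -0.149, -0.005], [-0.149, 0.989, -0.001], [0.005, -0.0, -1.0]]
ft_force: [0.9, -0.8, -0.8]
gripper_width: 0.998
gripper_force: 0.0
```

Emit:
move_arm --moves '[{"tx":0,"ty":0,"tz":0,"ax":0,"ay":0,"az":0,"gripper":1},{"tx":0,"ty":0,"tz":0,"ax":0,"ay":0,"az":0,"gripper":1}]'

```text
t: 18.28
tool_pos: [0.586, 0.2038, 0.1398]
tcp_rot: [[-0.989, -0.147, -0.001], [-0.147, 0.989, -0.001], [0.001, -0.0, -1.0]]
ft_force: [0.3, -0.2, -0.0]
gripper_width: 0.999
gripper_force: 0.0
```

```bash
python3 - <<'E'
from band import *
band('red'); rel([.586,.2035,.0654],8.4)
E
```

```text
[281.5009 248.8668] 252 235 65 25
red w 0.04105443481218409 ctr [0.5937 0.2063 0.098 ]
t [0.001 0.001 0.151] a [-0.     0.001 -0.   ] now [0.5867 0.2032 0.141 ] yaw 8.38 F [-0.41 -0.13  0.53] w 0.998 18.33
```

Emit:
move_arm --moves '[{"tx":0,"ty":0.004,"tz":0.06,"ax":0,"ay":0,"az":0.0,"gripper":1},{"tx":0,"ty":0.004,"tz":0.12,"ax":0,"ay":0,"az":0.0,"gripper":1},{"tx":0,"ty":0.004,"tz":0.152,"ax":0,"ay":0,"az":0.0,"gripper":1},{"tx":0,"ty":0.004,"tz":0.152,"ax":0,"ay":0,"az":0.0,"gripper":1},{"tx":0,"ty":0.004,"tz":0.152,"ax":0,"ay":0,"az":0.0,"gripper":0.7},{"tx":0,"ty":0.004,"tz":0.152,"ax":0,"ay":0,"az":0.0,"gripper":0.2},{"tx":0,"ty":0.004,"tz":0.152,"ax":0,"ay":0,"az":0.0,"gripper":0.2},{"tx":0,"ty":0.004,"tz":0.152,"ax":0,"ay":0,"az":0.0,"gripper":0.2},{"tx":0,"ty":0.004,"tz":0.152,"ax":0,"ay":0,"az":0.0,"gripper":0.2},{"tx":0,"ty":0.004,"tz":0.152,"ax":0,"ay":0,"az":0.0,"gripper":0.2}]' --newtons 40

```text
t: 19.17
tool_pos: [0.5871, 0.2059, 0.0662]
tcp_rot: [[-0.989, -0.146, 0.003], [-0.146, 0.989, 0.001], [-0.003, 0.0, -1.0]]
ft_force: [-0.4, -0.6, 6.9]
gripper_width: 0.464
gripper_force: 40.0
```

Emit:
move_arm --moves '[{"tx":0,"ty":0,"tz":-0.03,"ax":0,"ay":0,"az":0.0,"gripper":0.2},{"tx":0,"ty":0,"tz":-0.09,"ax":0,"ay":0,"az":0.0,"gripper":0.2},{"tx":0,"ty":0,"tz":-0.15,"ax":0,"ay":0,"az":0.0,"gripper":0.2},{"tx":0,"ty":0,"tz":-0.21,"ax":0,"ay":0,"az":0.0,"gripper":0.2},{"tx":0,"ty":0,"tz":-0.27,"ax":0,"ay":0,"az":0.0,"gripper":0.2},{"tx":0,"ty":0,"tz":-0.29,"ax":0,"ay":0,"az":0.0,"gripper":0.2},{"tx":0,"ty":0,"tz":-0.29,"ax":0,"ay":0,"az":0.0,"gripper":0.2}]'

```text
t: 19.75
tool_pos: [0.5871, 0.2061, 0.2127]
tcp_rot: [[-0.989, -0.146, 0.005], [-0.146, 0.989, 0.002], [-0.006, 0.001, -1.0]]
ft_force: [0.7, -0.5, -1.0]
gripper_width: 0.46
gripper_force: 41.3
```

```bash
python3 - <<'E'
from h import *
rel([.478,-.1605,.2096],5.5)
E
```

```text
t [ 0.323 -0.694  0.004] a [0.001 0.004 0.032] now [0.5871 0.2061 0.2127] yaw 8.39 F [ 0.68 -0.51 -0.97] w 0.46 19.75
```

Emit:
move_arm --moves '[{"tx":0.04,"ty":-0.04,"tz":0,"ax":0,"ay":0,"az":0.01,"gripper":0.2},{"tx":0.09,"ty":-0.1,"tz":0,"ax":0,"ay":0,"az":0.02,"gripper":0.2},{"tx":0.14,"ty":-0.16,"tz":0,"ax":0,"ay":0,"az":0.032,"gripper":0.2},{"tx":0.19,"ty":-0.22,"tz":0,"ax":0,"ay":0,"az":0.032,"gripper":0.2},{"tx":0.24,"ty":-0.28,"tz":0,"ax":0,"ay":0,"az":0.032,"gripper":0.2},{"tx":0.28,"ty":-0.35,"tz":0,"ax":0,"ay":0,"az":0.032,"gripper":0.2},{"tx":0.31,"ty":-0.42,"tz":0,"ax":0,"ay":0,"az":0.032,"gripper":0.2},{"tx":0.323,"ty":-0.5,"tz":0,"ax":0,"ay":0,"az":0.032,"gripper":0.2},{"tx":0.323,"ty":-0.58,"tz":0,"ax":0,"ay":0,"az":0.032,"gripper":0.2},{"tx":0.323,"ty":-0.64,"tz":0.0,"ax":0,"ay":0,"az":0.032,"gripper":0.2}]'

```text
t: 20.58
tool_pos: [0.472, -0.1369, 0.2075]
tcp_rot: [[-0.995, -0.095, -0.001], [-0.095, 0.995, -0.0], [0.001, -0.0, -1.0]]
ft_force: [0.7, -0.6, -0.4]
gripper_width: 0.458
gripper_force: 41.2
```

```bash
python3 - <<'E'
from h import *
rel([.478,-.1605,.2096],5.5)
E
```

```text
t [-0.008 -0.048 -0.004] a [-0.    -0.001 -0.001] now [ 0.472  -0.1369  0.2075] yaw 5.45 F [ 0.73 -0.59 -0.44] w 0.458 20.58
```

Emit:
move_arm --moves '[{"tx":0,"ty":-0.04,"tz":0,"ax":0,"ay":0,"az":0,"gripper":0.2},{"tx":0,"ty":-0.052,"tz":0,"ax":0,"ay":0,"az":0,"gripper":0.2},{"tx":0,"ty":-0.052,"tz":0,"ax":0,"ay":0,"az":0,"gripper":0.2},{"tx":0,"ty":-0.052,"tz":0,"ax":0,"ay":0,"az":0,"gripper":0.2}]'

```text
t: 20.92
tool_pos: [0.4749, -0.1598, 0.2078]
tcp_rot: [[-0.995, -0.095, -0.002], [-0.095, 0.995, 0.001], [0.002, 0.001, -1.0]]
ft_force: [0.2, -0.3, -1.4]
gripper_width: 0.468
gripper_force: 41.2
```

```bash
python3 chk.py red .0318 .0066
```

```text
band cols 232 330 ctr 281.0 rows 299 340 pred paint low [282.54546005 298.21774172] far top [282.62727536 339.69985662]
t [-0.006 -0.003  0.   ] a [ 0.001 -0.001  0.   ] now [ 0.4751 -0.1593  0.2082] yaw 5.53 F [-0.34 -0.16 -0.26] w 0.461 20.97
```

Emit:
move_arm --moves '[{"tx":0,"ty":-0.003,"tz":-0.004,"ax":0,"ay":0,"az":0,"gripper":0.2},{"tx":-0.015,"ty":-0.003,"tz":-0.004,"ax":0,"ay":0,"az":0,"gripper":0.2},{"tx":-0.035,"ty":-0.003,"tz":-0.004,"ax":0,"ay":0,"az":0,"gripper":0.2},{"tx":-0.055,"ty":-0.003,"tz":-0.004,"ax":0,"ay":0,"az":0,"gripper":0.2},{"tx":-0.075,"ty":-0.003,"tz":-0.004,"ax":0,"ay":0,"az":0,"gripper":0.2},{"tx":-0.095,"ty":-0.003,"tz":-0.004,"ax":0,"ay":0,"az":0,"gripper":0.2},{"tx":-0.114,"ty":-0.003,"tz":-0.004,"ax":0,"ay":0,"az":0,"gripper":0.2},{"tx":-0.118,"ty":-0.003,"tz":-0.004,"ax":0,"ay":0,"az":0,"gripper":0.2},{"tx":-0.118,"ty":-0.003,"tz":-0.004,"ax":0,"ay":0,"az":0,"gripper":0.2}]'

```text
t: 21.72
tool_pos: [0.5349, -0.1559, 0.2104]
tcp_rot: [[-0.995, -0.096, -0.001], [-0.096, 0.995, 0.0], [0.001, 0.0, -1.0]]
ft_force: [0.1, 0.1, -1.5]
gripper_width: 0.46
gripper_force: 41.2
```

Emit:
move_arm --moves '[{"tx":0,"ty":0,"tz":0.015,"ax":0,"ay":0,"az":0,"gripper":0.2},{"tx":0,"ty":0,"tz":0.028,"ax":0,"ay":0,"az":0,"gripper":0.2},{"tx":0,"ty":0,"tz":0.036,"ax":0,"ay":0,"az":0,"gripper":0.2},{"tx":0,"ty":0,"tz":0.041,"ax":0,"ay":0,"az":0,"gripper":0.2},{"tx":0,"ty":0,"tz":0.041,"ax":0,"ay":0,"az":0,"gripper":0.2}]'

```text
t: 22.13
tool_pos: [0.5337, -0.1561, 0.1897]
tcp_rot: [[-0.995, -0.096, -0.001], [-0.096, 0.995, 0.0], [0.001, 0.0, -1.0]]
ft_force: [-0.1, 0.3, -0.5]
gripper_width: 0.461
gripper_force: 41.2
```

Emit:
move_arm --moves '[{"tx":-0.02,"ty":0,"tz":0,"ax":0,"ay":0,"az":0,"gripper":0.2},{"tx":-0.045,"ty":0,"tz":0,"ax":0,"ay":0,"az":0,"gripper":0.2},{"tx":-0.065,"ty":0,"tz":0,"ax":0,"ay":0,"az":0,"gripper":0.2},{"tx":-0.08,"ty":0,"tz":0,"ax":0,"ay":0,"az":0,"gripper":0.2},{"tx":-0.088,"ty":0,"tz":0,"ax":0,"ay":0,"az":0,"gripper":0.2},{"tx":-0.092,"ty":0,"tz":0,"ax":0,"ay":0,"az":0,"gripper":0.2},{"tx":-0.092,"ty":0,"tz":0,"ax":0,"ay":0,"az":0,"gripper":0.2},{"tx":-0.092,"ty":0,"tz":0,"ax":0,"ay":0,"az":0,"gripper":0.2}]'

```text
t: 22.8
tool_pos: [0.5799, -0.1518, 0.1905]
tcp_rot: [[-0.995, -0.096, -0.0], [-0.096, 0.995, -0.0], [0.0, -0.0, -1.0]]
ft_force: [0.8, -0.2, -0.6]
gripper_width: 0.459
gripper_force: 41.2
```

Emit:
move_arm --moves '[{"tx":-0.003,"ty":0.002,"tz":0.002,"ax":0,"ay":0,"az":0,"gripper":0.2},{"tx":-0.006,"ty":0.002,"tz":0.0035,"ax":0,"ay":0,"az":0,"gripper":0.2},{"tx":-0.009,"ty":0.002,"tz":0.0035,"ax":0,"ay":0,"az":0,"gripper":0.2},{"tx":-0.011,"ty":0.002,"tz":0.0035,"ax":0,"ay":0,"az":0,"gripper":0.2},{"tx":-0.011,"ty":0.002,"tz":0.0035,"ax":0,"ay":0,"az":0,"gripper":0.2}]'

```text
t: 23.22
tool_pos: [0.5855, -0.1502, 0.1887]
tcp_rot: [[-0.995, -0.096, 0.0], [-0.096, 0.995, -0.0], [-0.0, -0.0, -1.0]]
ft_force: [-0.2, 0.8, -0.7]
gripper_width: 0.46
gripper_force: 41.2
```

Contact is expected at about 0.588, so I go in 1 mm steps.

Emit:
move_arm --moves '[{"tx":-0.001,"ty":0,"tz":0,"ax":0,"ay":0,"az":0,"gripper":0.2},{"tx":-0.002,"ty":0,"tz":0,"ax":0,"ay":0,"az":0,"gripper":0.2},{"tx":-0.003,"ty":0,"tz":0,"ax":0,"ay":0,"az":0,"gripper":0.2},{"tx":-0.003,"ty":0,"tz":0,"ax":0,"ay":0,"az":0,"gripper":0.2}]'

```text
t: 23.55
tool_pos: [0.5869, -0.15, 0.1887]
tcp_rot: [[-0.995, -0.096, -0.0], [-0.096, 0.995, 0.0], [0.0, 0.0, -1.0]]
ft_force: [1.0, -0.1, -0.7]
gripper_width: 0.461
gripper_force: 41.2
```

Emit:
move_arm --moves '[{"tx":-0.001,"ty":0,"tz":0,"ax":0,"ay":0,"az":0,"gripper":0.2},{"tx":-0.002,"ty":0,"tz":0,"ax":0,"ay":0,"az":0,"gripper":0.2},{"tx":-0.002,"ty":0,"tz":0,"ax":0,"ay":0,"az":0,"gripper":0.2}]'

```text
t: 23.8
tool_pos: [0.5879, -0.15, 0.1887]
tcp_rot: [[-0.995, -0.096, -0.0], [-0.096, 0.995, -0.0], [0.0, -0.0, -1.0]]
ft_force: [-0.9, -0.1, -0.2]
gripper_width: 0.461
gripper_force: 41.3
```

Emit:
move_arm --moves '[{"tx":-0.001,"ty":0,"tz":0,"ax":0,"ay":0,"az":0,"gripper":0.2},{"tx":-0.002,"ty":0,"tz":0,"ax":0,"ay":0,"az":0,"gripper":0.2},{"tx":-0.002,"ty":0,"tz":0,"ax":0,"ay":0,"az":0,"gripper":0.2}]'

```text
t: 24.05
tool_pos: [0.588, -0.15, 0.1888]
tcp_rot: [[-0.995, -0.096, -0.002], [-0.096, 0.995, -0.0], [0.002, 0.0, -1.0]]
ft_force: [-6.4, 0.1, 1.2]
gripper_width: 0.46
gripper_force: 41.6
```

Contact at 6 N, right where expected. Now I lower onto the bar.

Emit:
move_arm --moves '[{"tx":0.001,"ty":0,"tz":0.001,"ax":0,"ay":0,"az":0,"gripper":0.2},{"tx":0.001,"ty":0,"tz":0.002,"ax":0,"ay":0,"az":0,"gripper":0.2},{"tx":0.001,"ty":0,"tz":0.002,"ax":0,"ay":0,"az":0,"gripper":0.2}]'

```text
t: 24.3
tool_pos: [0.588, -0.15, 0.1879]
tcp_rot: [[-0.995, -0.096, -0.0], [-0.096, 0.995, -0.0], [0.0, -0.0, -1.0]]
ft_force: [-5.0, -1.0, 2.0]
gripper_width: 0.456
gripper_force: 41.6
```

Emit:
move_arm --moves '[{"tx":0.0,"ty":0,"tz":0,"ax":0,"ay":0,"az":0,"gripper":0.5},{"tx":0.0,"ty":0,"tz":0,"ax":0,"ay":0,"az":0,"gripper":0.55},{"tx":0.002,"ty":0,"tz":0,"ax":0,"ay":0,"az":0,"gripper":0.65},{"tx":0.002,"ty":0,"tz":0,"ax":0,"ay":0,"az":0,"gripper":0.75},{"tx":0.002,"ty":0,"tz":0,"ax":0,"ay":0,"az":0,"gripper":0.85},{"tx":0.002,"ty":0,"tz":0,"ax":0,"ay":0,"az":0,"gripper":0.85},{"tx":0.002,"ty":0,"tz":-0.03,"ax":0,"ay":0,"az":0,"gripper":0.85},{"tx":0.002,"ty":0,"tz":-0.09,"ax":0,"ay":0,"az":0,"gripper":0.85},{"tx":0.002,"ty":0,"tz":-0.15,"ax":0,"ay":0,"az":0,"gripper":0.85},{"tx":0.002,"ty":0,"tz":-0.2,"ax":0,"ay":0,"az":0,"gripper":0.85}]'

```text
t: 25.13
tool_pos: [0.5872, -0.1499, 0.2897]
tcp_rot: [[-0.995, -0.096, 0.001], [-0.096, 0.995, -0.0], [-0.001, -0.0, -1.0]]
ft_force: [0.8, -0.1, 0.2]
gripper_width: 0.85
gripper_force: 0.0
```

Emit:
move_arm --moves '[{"tx":0.07,"ty":0.07,"tz":0,"ax":0,"ay":0,"az":0,"gripper":0.85},{"tx":0.15,"ty":0.15,"tz":0,"ax":0,"ay":0,"az":0,"gripper":0.85},{"tx":0.2,"ty":0.3,"tz":0,"ax":0,"ay":0,"az":0,"gripper":0.85},{"tx":0.2,"ty":0.4,"tz":0,"ax":0,"ay":0,"az":0,"gripper":0.85},{"tx":0.2,"ty":0.4,"tz":0,"ax":0,"ay":0,"az":0,"gripper":0.85},{"tx":0.2,"ty":0.4,"tz":0,"ax":0,"ay":0,"az":0,"gripper":0.85},{"tx":0.2,"ty":0.4,"tz":0,"ax":0,"ay":0,"az":0,"gripper":0.85}]'

```text
t: 25.72
tool_pos: [0.4673, 0.0428, 0.2885]
tcp_rot: [[-0.995, -0.1, 0.001], [-0.1, 0.995, 0.001], [-0.001, 0.001, -1.0]]
ft_force: [-0.9, 0.2, -0.2]
gripper_width: 0.849
gripper_force: 0.0
```

```bash
python3 - <<'E'
from h import *
s=env.get_image("scene"); t=env.get_image("top")
r=lambda im,x,y:cv2.resize(im[y:y+75,x:x+50],(400,600),interpolation=cv2.INTER_CUBIC)
cv2.imwrite("pics/g.png",np.hstack([r(s,190,190),r(t,305,150)]))
print(env.get_obs()["t"])
E
```

```text
25.8167
```

View pics/g.png

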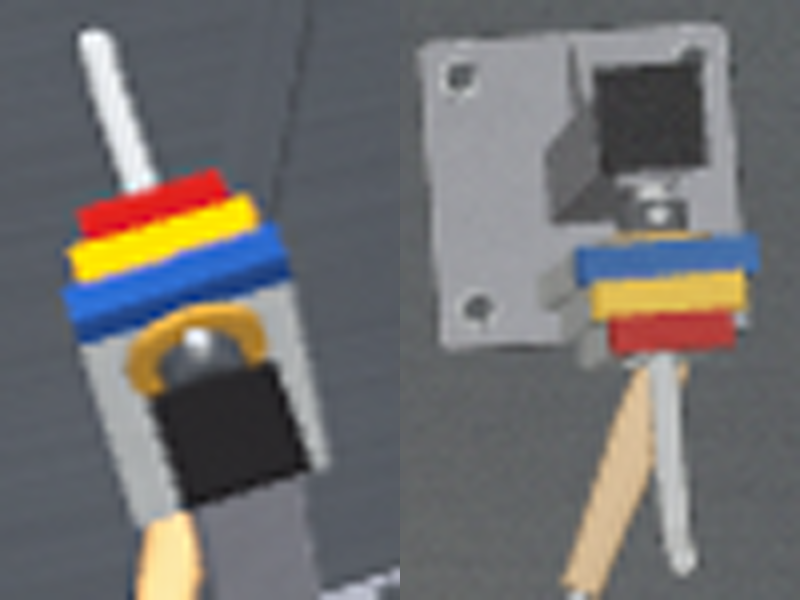

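In both views blue sits against the brass disc, with yellow and red flush in front of it. The disc is still at its original row, the plates hang freely and the robot is clear of everything.

```bash
python3 -c "
from cell import env
print(env.close_job())"
```

```text
the job is handed in; nothing more can be done
None
```

All three plates hang flush on the hook in order (blue, yellow, red) and the job is handed in at about 26 s; blue's slide peaked at 18.5 N, so the disc may have crept under 1 mm, though the pictures show no shift.

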